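# Unnest the washed steel cups and close up their size rows

### The job

Three steel cups, which grip one another a little, have been left nested mouth-down on the sloping drying stand. Pull them off the nest one at a time, the large one first, leaving the others on the stand, and set each down gently (not dropped), still mouth-down, in the row for its size behind the cup already there, then push that row up until both cups are closed up against the end stop. Finish each cup before taking the next, and leave the bottle, the box and the torch alone.

Things in the scene. Friction and masses are not known exactly. Their poses are not given: they have to be found in the camera images.
- stand: Fixed cream drying stand. Origin: centre of its underside on the desk; it is turned so that its deck leans roughly sideways, towards the rows (yaw -2.2 to -1.4). The deck is a 110 x 100 mm plate whose normal is tilted 30 degrees from vertical towards the stand's own -x (the low edge is at -x). A black spigot, 42 mm across and 44 mm long, stands square on the middle of the deck.
- stand_deck (a point): Centre of the deck's upper face, where the rims of the nested cups rest (45 mm above the desk). Its axes are the stand's, not tilted. A hidden spring in each cup's mouth grips what it covers: weakest in the large cup, strongest in the small. Pulling a cup off along its axis takes 2 to 10 N; pulled askew it binds and the next cup follows (push back down, give way to side forces, pull again).
- cup_large_mid (a point): The large straight-sided steel cup of the nest: 66 mm outside diameter, 76 mm tall, wall 2.5 mm, closed end 3 mm thick, 50 to 170 g. This point is on its axis half-way up; z points from the mouth to the closed end. It starts mouth-down on the stand's deck, square to it to within the play, over the spigot, covering the medium cup.
- cup_medium_mid (a point): The medium straight-sided steel cup of the nest: 58 mm outside diameter, 66 mm tall, wall 2.5 mm, closed end 3 mm thick, 50 to 170 g. This point is on its axis half-way up; z points from the mouth to the closed end. It starts mouth-down on the stand's deck, square to it to within the play, over the spigot, inside the large cup and covering the small one, about 1.5 mm of play all round.
- cup_small_mid (a point): The small straight-sided steel cup of the nest: 50 mm outside diameter, 56 mm tall, wall 2.5 mm, closed end 3 mm thick, 50 to 170 g. This point is on its axis half-way up; z points from the mouth to the closed end. It starts mouth-down on the stand's deck, square to it to within the play, over the spigot, inside the medium cup, about 1.5 mm of play all round; 1.5 mm of play on the spigot.
- row_large: Fixed cream lane for large cups, 200 mm long along its x (x points away from the robot, to its end stop), channel 74 mm wide between two rails that are 8 mm high above its floor. Origin: centre of its underside; the lane's floor is 4 mm above the origin. The channel is open at the robot's end. Rows come in any order from left to right.
- row_large_stop (a point): Middle of the end stop's inner face of the large row, at floor level (92 mm along the lane's x from its origin); the stop is 30 mm high.
- kept_large_mid (a point): The large cup, same size and weight class as the nest's, already standing loose and mouth-down in its row, 4 to 18 mm short of the end stop. Point: on its axis half-way up.
- row_medium: Fixed cream lane for medium cups, 200 mm long along its x (x points away from the robot, to its end stop), channel 66 mm wide between two rails that are 8 mm high above its floor. Origin: centre of its underside; the lane's floor is 4 mm above the origin. The channel is open at the robot's end. Rows come in any order from left to right.
- row_medium_stop (a point): Middle of the end stop's inner face of the medium row, at floor level (92 mm along the lane's x from its origin); the stop is 30 mm high.
- kept_medium_mid (a point): The medium cup, same size and weight class as the nest's, already standing loose and mouth-down in its row, 4 to 18 mm short of the end stop. Point: on its axis half-way up.
- row_small: Fixed cream lane for small cups, 200 mm long along its x (x points away from the robot, to its end stop), channel 58 mm wide between two rails that are 8 mm high above its floor. Origin: centre of its underside; the lane's floor is 4 mm above the origin. The channel is open at the robot's end. Rows come in any order from left to right.
- row_small_stop (a point): Middle of the end stop's inner face of the small row, at floor level (92 mm along the lane's x from its origin); the stop is 30 mm high.
- kept_small_mid (a point): The small cup, same size and weight class as the nest's, already standing loose and mouth-down in its row, 4 to 18 mm short of the end stop. Point: on its axis half-way up.
- solution: Bystander: white plastic bottle, 48 mm across, 130 mm tall, standing. Origin: centre of its underside.
- lens_box: Bystander: grey box, 90 x 60 x 40 mm. Origin: centre of its underside.
- penlight: Bystander: small torch lying on the desk, 140 mm long along its x. Origin: its tail end, underside.
Mind the look-alikes: they are no part of the job. Leave any blue look-alike of the part that bears kept_medium_mid alone.

How it is judged (in metres and radians):
On the way, in this order (a step that is already met when the one before it is completed fails the run):
1. the large cup stands closed up in the large row while the medium and small cups are still on the stand (x of cup_large_mid in the frame of row_large between -0.013 and 0.092 m and y of cup_large_mid in the frame of row_large between -0.012 and 0.012 m and z of each of cup_large_mid, kept_large_mid in the frame of row_large below 0.046 m and angle between each of cup_large_mid, kept_large_mid's own z axis and vertical below 0.08 rad and x of kept_large_mid in the frame of row_large between 0.053 and 0.092 m and y of kept_large_mid in the frame of row_large between -0.012 and 0.012 m and distance between cup_medium_mid and stand_deck between 0.021 and 0.045 m and distance between cup_small_mid and stand_deck between 0.016 and 0.04 m), for 0.2 s.
2. the medium cup stands closed up in the medium row while the small cup is still on the stand (x of cup_medium_mid in the frame of row_medium between -0.001 and 0.092 m and y of cup_medium_mid in the frame of row_medium between -0.012 and 0.012 m and z of each of cup_medium_mid, kept_medium_mid in the frame of row_medium below 0.041 m and angle between each of cup_medium_mid, kept_medium_mid's own z axis and vertical below 0.08 rad and x of kept_medium_mid in the frame of row_medium between 0.057 and 0.092 m and y of kept_medium_mid in the frame of row_medium between -0.012 and 0.012 m and distance between cup_small_mid and stand_deck between 0.016 and 0.04 m), for 0.2 s.
3. the small cup stands closed up in the small row (x of cup_small_mid in the frame of row_small between 0.011 and 0.092 m and y of cup_small_mid in the frame of row_small between -0.012 and 0.012 m and z of each of cup_small_mid, kept_small_mid in the frame of row_small below 0.036 m and angle between each of cup_small_mid, kept_small_mid's own z axis and vertical below 0.08 rad and x of kept_small_mid in the frame of row_small between 0.061 and 0.092 m and y of kept_small_mid in the frame of row_small between -0.012 and 0.012 m), for 0.2 s.
At the end, for the whole second after the job is handed in: In each size row the kept cup and the nest's cup stand mouth-down (within 0.08 rad) on the lane's floor, within 12 mm of its middle line, closed up: the kept cup within 6 mm of the end stop, the new one within 6 mm of its closed-up place; all released and at rest (all of step 3 and x of cup_large_mid in the frame of row_large between -0.013 and 0.092 m and y of cup_large_mid in the frame of row_large between -0.012 and 0.012 m and z of each of cup_large_mid, kept_large_mid in the frame of row_large below 0.046 m and angle between each of cup_large_mid, kept_large_mid, cup_medium_mid, kept_medium_mid's own z axis and vertical below 0.08 rad and x of kept_large_mid in the frame of row_large between 0.053 and 0.092 m and y of kept_large_mid in the frame of row_large between -0.012 and 0.012 m and contact force between the fingers and cup_large below 0.1 N and x of cup_medium_mid in the frame of row_medium between -0.001 and 0.092 m and y of cup_medium_mid in the frame of row_medium between -0.012 and 0.012 m and z of each of cup_medium_mid, kept_medium_mid in the frame of row_medium below 0.041 m and x of kept_medium_mid in the frame of row_medium between 0.057 and 0.092 m and y of kept_medium_mid in the frame of row_medium between -0.012 and 0.012 m and contact force between the fingers and cup_medium below 0.1 N and contact force between the fingers and cup_small below 0.1 N and linear speed of each of cup_large, kept_large, cup_medium, kept_medium, cup_small, kept_small below 0.02 m/s); the robot touches nothing.
It fails at once if a bystander was moved more than 30 mm (distance of any of solution, lens_box, penlight from where it was at the start of the episode above 0.03 m).
It fails at once if a kept cup was tipped (angle between any of kept_large_mid, kept_medium_mid, kept_small_mid's own z axis and vertical above 0.35 rad).
It fails at once if a cup of the nest was dropped (fell free faster than 0.4 m/s) ((contact force between cup_large and anything else below 0.01 N and linear speed of cup_large above 0.4 m/s) or (contact force between cup_medium and anything else below 0.01 N and linear speed of cup_medium above 0.4 m/s) or (contact force between cup_small and anything else below 0.01 N and linear speed of cup_small above 0.4 m/s)).
It also fails if it takes over 72 s, if anything falls off the work surface, if the arm or the gripper's body presses on something with over 40 N, if the wrist force passes 120 N, or if a joint passes its speed limit or range.

### The arm

A 7-joint arm with a two-finger parallel gripper is mounted at the origin on the work surface. World frame = base frame: x ahead of the robot, y to its left, z up, the work surface at z = 0. Lengths are in mm, angles in rad, forces in N, time in s.
With the tool pointing down it reaches from about 400 to 875 mm from the base axis. Payload 6.5 kg.
Tool frame: the origin (TCP) lies midway between the tips of the shut fingers; the grasp point (between the pads) lies 19 mm behind it; z points along the fingers, y is the direction in which the jaws open and shut (so a half turn about z gives the same grasp; the last joint's range is limited). The gripper opens to 88 mm and grips with 3 to 60 N. Pads are 18 mm wide; open, the fingers measure 123 mm over their backs; the gripper's body (75 mm by 187 mm) begins 45 mm behind the grasp point.
Start: joints at [-1.191, 0.536, -0.004, 1.538, 0.003, 1.067, -0.071], TCP at [280.261, 586.467, 238.716] pointing down, gripper open.
Joint ranges: [-2.7, 2.7], [-0.37, 2.16], [-1.27, 1.26], [0.24, 2.4], [-1.31, 4.45], [0.19, 1.91], [-2.76, 2.76]. Speed limits (rad/s): [2.39, 2.39, 3.14, 3.14, 3.14, 3.14, 3.14].

### API

Orientations are given as a unit quaternion [x, y, z, w].
In Python, from bench import env gives the robot as it stands.
- The arm moves only by the tool play_rows, never from a script. Its argument "targets" is a list that holds one entry, the list of rows, each a list of 6 numbers: the shift along the world's x, y, z scaled (see below), then the turn, a rotation vector about the world's x, y, z scaled (see below). In form: [[[tx, ty, tz, wx, wy, wz], ...]]. A call has 1 to 20 rows; each row is the pose to reach, as a shift and turn from the pose measured when the call began; what a row does not reach only later rows make up. The controller multiplies each number of a shift by 10 cm and each number of a turn by 30 degrees. A row lasts 1/10 s, in which the tool goes at most 50 mm and 8.59 degrees, less where a joint would pass 70% of its speed; a pose out of reach is approached as far as the arm can. A call with a number of a shift or a turn outside -1 to 1 is refused whole. A call with a gripper value outside its range is refused whole. "gripper" is the opening, from 0 (shut) to 1 (fully open), set as the call begins (left out, the last holds). The fingers move at their own pace and stop on an object; "grip_force" is the grip in N (left out, the last holds). Time passes only in rows, so rows that repeat a pose let the fingers close. It gives the time, the measured TCP pose, the force and the opening at its end, in the units of the state.
- env.state(): the state, without advancing time (a new reading comes with each control period).
- env.read_camera(name): name is "scene" or "top" or "wrist"; returns a dict with "frame" (400x640x3 uint8, red, green, blue), "fx", "fy", "cx", "cy" (pixels), "view" (4x4, takes a point from world to camera coordinates). Camera axes: x right, y up, looking along -z (the intrinsics and any distortion apply to the point x, -y, -z); pixel columns grow to the right and rows downward; lengths in mm; the calibration is good to about 2 mm. The wrist camera is an equidistant fisheye: a pixel r from the principal point sees the ray r / f radians off the axis. A picture is of the moment at which its call begins. There is no depth.
- env.sign_off(): hands the job in, once; it reports no verdict.
Trained networks look in a picture, given as the dict that the camera call returned (one of the last four; its "shot" number tells which), for a name from the list of things; names that differ only in an ending like _2 or _b are one class to them, and where a whole thing is asked for, a point or a joint stands for the part that bears it (a point fixed in the world has none). Each returns a list of dicts, best first, with "p" (0 to 1); they miss things now and then, are a little off and sometimes report something else, mostly with a low value. They report only what shows in the picture. A call takes as long as a camera call. They do not tell look-alikes from the thing itself.
- env.look_for(picture, query): "at" ([x, y, z] in mm, in world coordinates, good to about 4 mm: the middle of the surface that is visible of it).
- env.mark_of(picture, query): "at" ([x, y, z] in mm, in world coordinates, good to about 4 mm: a listed point, or the origin of a listed thing).
The state is a dict: "clock": time; "qpos": joint angles; "joint_velocities": joint speeds; "effort": joint torques, N m; "tcp_pos": TCP position; "orientation": TCP orientation; "contact_force": force on the tool from outside, world axes, zero at the start; "moment": the same for the moment, N m; "finger_gap": finger opening in mm.
Only numpy, scipy, OpenCV 4.12 (cv2) and the standard library are available. Lean on these libraries where they do the work, as an engineer would, in place of code of your own. Each camera call takes 0.05 s, during which the arm holds its last target.

## Working session

There is one attempt and no reset: what is moved stays moved. The work goes in short steps, Python scripts to look and compute and a tool call to move; the robot and the scene stay as the last step left them, time stands still between calls to the robot, and variables do not carry over. Pictures are saved under pics/ and viewed, and the job is handed in when it is done.

Besides the shell and the picture viewer there is one more tool, called after ">>>" as a command line: name --argument value ..., lists and objects as JSON in quotes. play_rows: Moves the arm, as the interface text tells. Shifts and turns lie within -1 to 1; 1 stands for 10 cm of shift or 30 degrees of turn. Its arguments: {"type":"object","properties":{"targets":{"type":"array","items":{"type":"array","items":{"type":"array","items":{"type":"number","minimum":-1,"maximum":1}}}},"gripper":{"type":"number"},"grip_force":{"type":"number"}},"required":["targets"]}

```bash
ls; mkdir -p pics; python3 - <<'E'
from bench import env
import cv2
print(env.state())
for n in ["scene","top","wrist"]:
    p=env.read_camera(n); cv2.imwrite(f"pics/{n}0.png",p["frame"][:,:,::-1])
    print(n,p["fx"],p["cx"],p["cy"],p["view"], p["shot"])
    for q in ["stand","stand_deck","cup_large_mid","row_large","row_medium","row_small","row_large_stop","row_medium_stop","row_small_stop","kept_large_mid","kept_medium_mid","kept_small_mid","solution","lens_box","penlight"]:
        print(q,[(x["at"] if isinstance(x["at"],list) else x["at"].round(0).tolist(),round(x["p"],2)) for x in env.mark_of(p,q)][:4])
E
```

```text
pics
{'clock': 0.0, 'qpos': array([-1.19121269,  0.53714517, -0.00444439,  1.53883589,  0.00259872,
        1.06730567, -0.07120519]), 'joint_velocities': array([-0.00054004,  0.00043277,  0.00075963,  0.00117115,  0.00106922,
        0.00058018, -0.00027673]), 'effort': array([-4.25701255e-04, -5.71001136e+01,  9.90077332e-01, -2.51598501e+01,
       -5.64072642e-02,  1.78981695e-02,  1.56191609e-04]), 'tcp_pos': array([280.00965055, 585.93075685, 237.86715038]), 'orientation': array([ 2.21016122e-01,  9.75269789e-01, -8.34458546e-04, -1.27532847e-04]), 'contact_force': array([-0.40915467,  0.13470699,  0.57148762]), 'moment': array([-0.00506391, -0.02346102, -0.00490236]), 'finger_gap': 88.40525953012055}
scene 394.3015389680041 317.1558791672288 200.38989979522583 [[ 7.08171083e-01  7.05966467e-01  1.02501462e-02 -4.05623371e+02]
 [-5.73820125e-01  5.67032091e-01  5.90935760e-01  3.68432876e+02]
 [ 4.11368669e-01 -4.24365357e-01  8.06653496e-01 -1.19319277e+03]
 [ 0.00000000e+00  0.00000000e+00  0.00000000e+00  1.00000000e+00]] 1
stand [([466.5, -196.3, 0.5], 0.74)]
stand_deck [([
[... 1832 characters left out ...]
, ([513.2, 34.5, -2.0], 0.39)]
lens_box [([620.4, -90.4, -1.3], 0.88), ([467.2, -190.6, -1.2], 0.34)]
penlight [([640.1, -292.8, 1.8], 0.86)]
wrist 309.70691628693146 325.88224114705184 201.8541074523378 [[ 4.31671676e-01  9.02030775e-01  2.11282954e-04 -6.49629943e+02]
 [-8.71296417e-01  4.17024182e-01 -2.58714873e-01  3.54698257e+01]
 [-2.33456888e-01  1.11495793e-01  9.65953710e-01 -3.88524870e+02]
 [ 0.00000000e+00  0.00000000e+00  0.00000000e+00  1.00000000e+00]] 3
stand []
stand_deck []
cup_large_mid []
row_large []
row_medium []
row_small []
row_large_stop []
row_medium_stop []
row_small_stop []
kept_large_mid []
kept_medium_mid []
kept_small_mid []
solution []
lens_box []
penlight []
```

View pics/scene0.png

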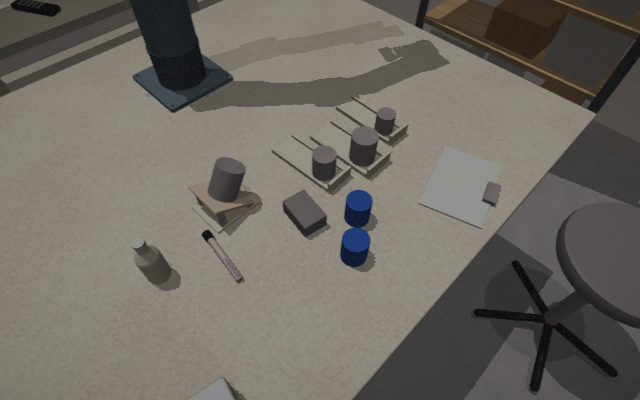

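View pics/top0.png

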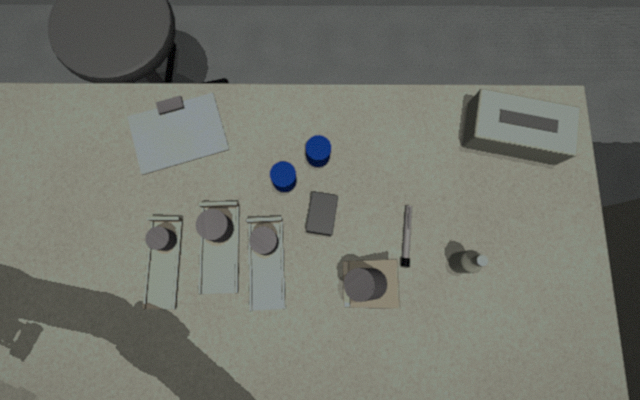

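View pics/wrist0.png

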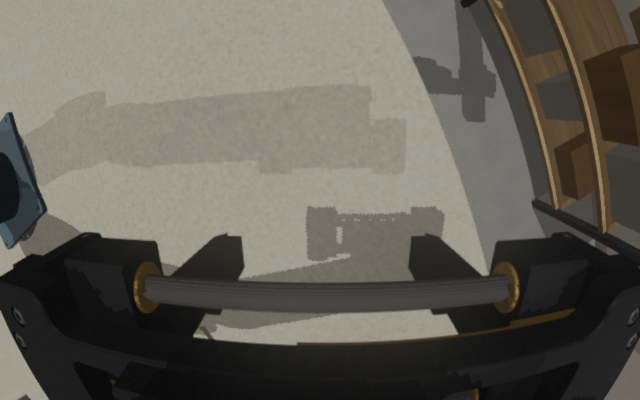

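```bash
cat > h.py <<'E'
import numpy as np, cv2, pickle
from scipy.spatial.transform import Rotation as R
def proj(c,P):
    P=np.atleast_2d(P); V=np.array(c["view"]); q=P@V[:3,:3].T+V[:3,3]
    x,y,z=q[:,0],-q[:,1],-q[:,2]
    if c.get("fish"):
        rr=np.hypot(x,y); th=np.arctan2(rr,z); s=np.where(rr>1e-9,th/np.maximum(rr,1e-9),0)
        return np.c_[c["fx"]*x*s+c["cx"],c["fy"]*y*s+c["cy"]]
    return np.c_[c["fx"]*x/z+c["cx"],c["fy"]*y/z+c["cy"]]
def row_pts(x,y,yaw,w,z0=4):
    Rz=R.from_euler('z',yaw).as_matrix(); h=w/2
    S=[]
    for s in(-h,h): # rail inner top/bottom edges
        for z in(4,12): S.append(([-100,s,z],[92,s,z]))
    S+= [([92,-h,4],[92,h,4]),([92,-h,34],[92,h,34]),([-100,-h,4],[-100,h,4])]
    return [(Rz@np.array(a)+[x,y,0],Rz@np.array(b)+[x,y,0]) for a,b in S]
def circ(c,n,r,N=60):
    n=np.array(n)/np.linalg.norm(n); u=np.cross(n,[1,0,0.]); u/=np.linalg.norm(u); v=np.cross(n,u)
    t=np.linspace(0,2*np.pi,N); return np.array(c)+r*(np.cos(t)[:,None]*u+np.sin(t)[:,None]*v)
def shot(n,name):
    from bench import env
    p=env.read_camera(n); p["fish"]=n=="wrist"
    cv2.imwrite(f"pics/{name}.png",p["frame"][:,:,::-1]); pickle.dump(p,open(f"{name}.pkl","wb")); return p
def crop(img,x0,y0,x1,y1,s): return cv2.resize(img[y0:y1,x0:x1],None,fx=s,fy=s,interpolation=cv2.INTER_CUBIC)
def draw(im,c,P,x0,y0,s,col,closed=False):
    q=(proj(c,P)-[x0,y0]+.5)*s-.5
    cv2.polylines(im,[np.round(q*8).astype(np.int32)],closed,col,1,cv2.LINE_AA,3)
E
python3 - <<'E'
from h import *
from bench import env
print(env.state()["clock"])
for n in["scene","top"]: shot(n,n+"1")
def med(n,q):
    p=pickle.load(open(n+"1.pkl","rb"))
rows={"L":(546,140.3,0,74),"M":(514.4,32.5,0,66),"S":(515,261.3,0,58)}
for n,box,s in(("top",(135,190,300,320),4.8),("scene",(265,90,415,195),5.2)):
    p=pickle.load(open(n+"1.pkl","rb")); im=np.ascontiguousarray(p["frame"][:,:,::-1])
    im=crop(im,*box,s); im=np.clip(im.astype(float)*1.6,0,255).astype(np.uint8)
    cv2.imwrite(f"pics/{n}1c.png",im)
E
```

```text
2.4
```

View pics/top1c.png

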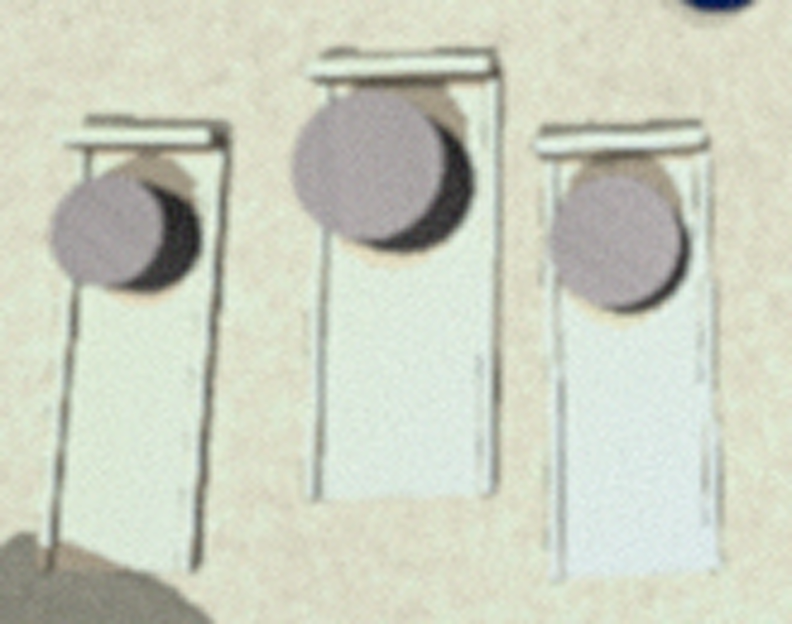

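View pics/scene1c.png

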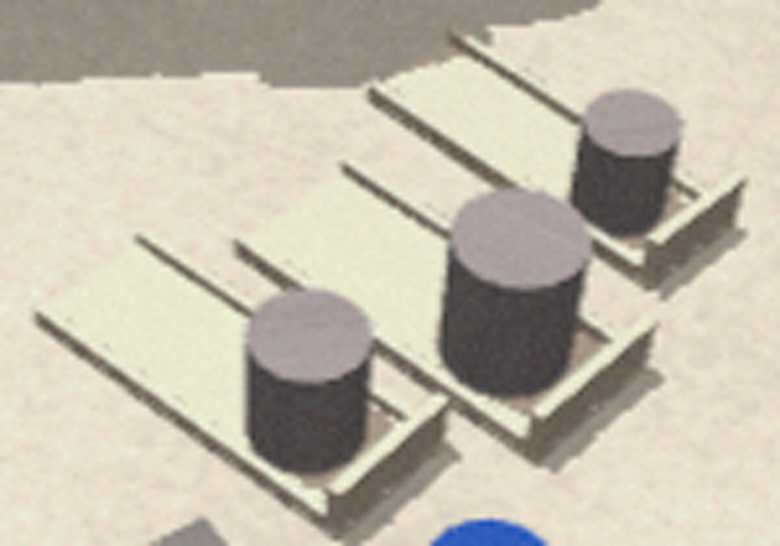

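```bash
cat > fitrow.py <<'E'
from h import *
from scipy.optimize import least_squares
p=pickle.load(open("top1.pkl","rb")); s=4.8; o=np.array([135,190])
# left rail pts, right rail pts, front edge mid pts, (crop px)
D={"S":(74,[(84,152),(48,570)],[(225,150),(197,570)],[(120,570)],58,(515,261,0)),
   "L":(74,[(328,90),(316,495)],[(495,78),(490,495)],[(400,497)],74,(546,140,0)),
   "M":(66,[(555,165),(558,575)],[(708,150),(717,570)],[(640,574)],66,(514,32,0))}
out={}
for k,(_,l,r,f,w,g) in D.items():
    def pl(q,P,a,b):
        A,B=proj(p,[a,b]); d=(B-A)/np.linalg.norm(B-A); n=np.array([-d[1],d[0]]); return ((np.array(P)+.5)/s-.5+o-A)@n
    def res(v):
        Rz=R.from_euler('z',v[2]).as_matrix(); T=lambda a:Rz@np.array(a)+[v[0],v[1],0]
        h=w/2+v[3]
        return np.r_[pl(0,l,T([-100,h,12]),T([92,h,12])),pl(0,r,T([-100,-h,12]),T([92,-h,12])),pl(0,f,T([-100,h,4]),T([-100,-h,4]))]
    S=least_squares(res,[*g,1.5]); print(k,S.x.round(3),S.fun.round(2)); out[k]=S.x[:3]
pickle.dump(out,open("rows.pkl","wb"))
W={"L":74,"M":66,"S":58}
for n,box,sc in(("top",(135,190,300,320),4.8),("scene",(265,90,415,195),5.2)):
    c=pickle.load(open(n+"1.pkl","rb")); im=np.clip(crop(c["frame"][:,:,::-1],*box,sc).astype(float)*1.4,0,255).astype(np.uint8)
    for k,v in out.items():
        for a,b in row_pts(*v,W[k]): draw(im,c,[a,b],box[0],box[1],sc,(0,0,255))
    cv2.imwrite(f"pics/{n}1o.png",im)
E
python3 fitrow.py
```

```text
S [ 5.15608e+02  2.58658e+02 -1.10000e-02  4.06100e+00] [ 0.12 -0.11 -0.12  0.11 -0.  ]
L [5.47062e+02 1.37158e+02 1.90000e-02 2.34800e+00] [ 0.02 -0.02 -0.02  0.02  0.  ]
M [5.1184e+02 3.1371e+01 3.2000e-02 2.9570e+00] [-0.02  0.02  0.02 -0.02  0.  ]
```

View pics/top1o.png

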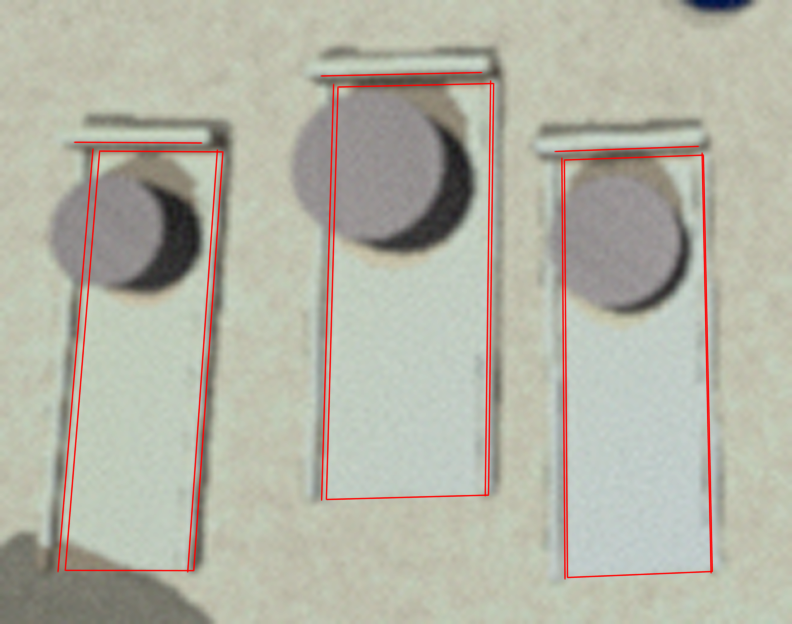

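View pics/scene1o.png

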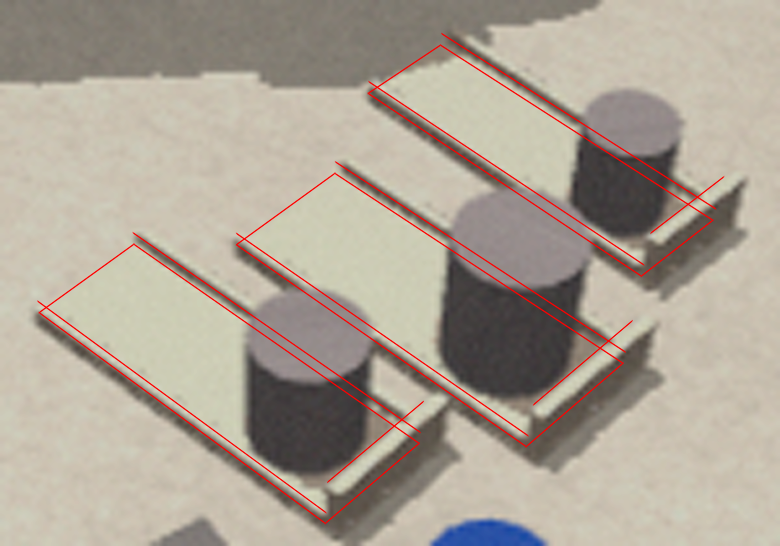

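```bash
python3 - <<'E'
from h import *
c=pickle.load(open("scene1.pkl","rb"))
im=np.clip(crop(c["frame"][:,:,::-1],265,130,345,190,10).astype(float)*1.4,0,255).astype(np.uint8)
cv2.imwrite("pics/z1.png",im)
c=pickle.load(open("top1.pkl","rb"))
im=np.clip(crop(c["frame"][:,:,::-1],190,195,270,255,10).astype(float)*1.4,0,255).astype(np.uint8)
cv2.imwrite("pics/z2.png",im)
E
```

```text
(no output)
```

View pics/z1.png

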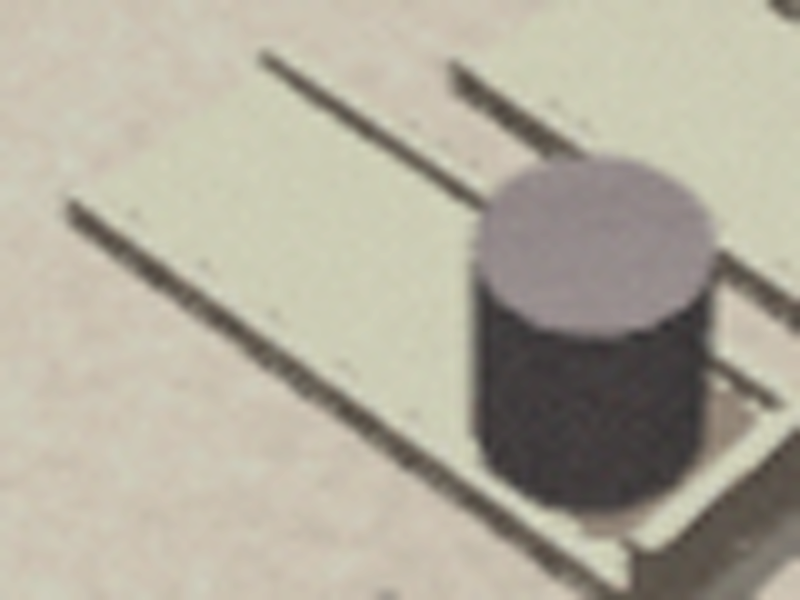

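View pics/z2.png

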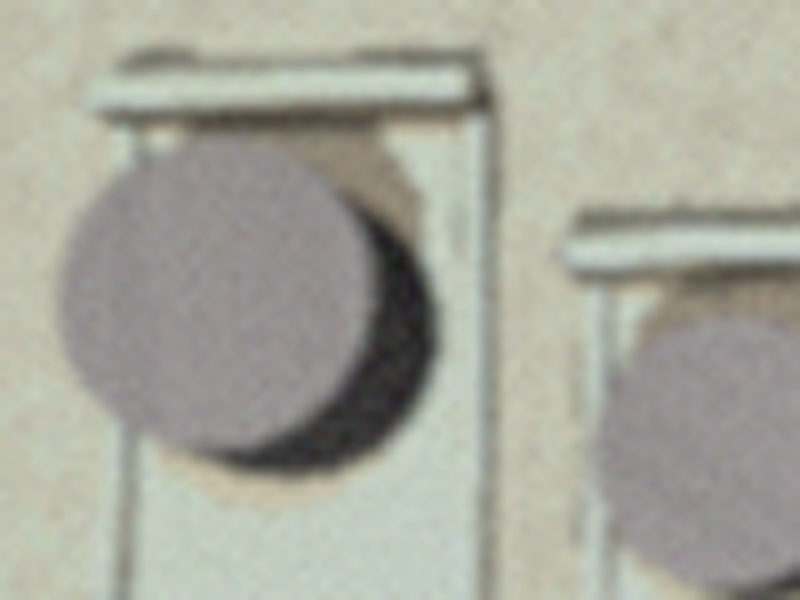

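```bash
cat > fitrow.py <<'E'
from h import *
from scipy.optimize import least_squares
t=pickle.load(open("top1.pkl","rb")); sc=pickle.load(open("scene1.pkl","rb"))
T=lambda P:(np.array(P,float)+.5)/4.8-.5+[135,190]
C=lambda P:(np.array(P,float)+.5)/5.2-.5+[265,90]
D={"S":(58,T([(86,152),(50,570)]),T([(225,150),(197,570)]),T([(120,571)]),C([(453,40),(580,118),(700,200)]),C([(372,95),(500,178),(645,268)]),(515,261,0)),
   "L":(74,T([(329,90),(317,495)]),T([(497,78),(492,495)]),T([(400,497)]),C([(343,168),(445,232),(615,343)]),C([(238,247),(430,378),(525,441)]),(546,140,0)),
   "M":(66,T([(556,165),(559,575)]),T([(710,150),(718,570)]),T([(640,575)]),C([(137,238),(252,315),(402,418)]),C([(37,318),(156,400),(310,508)]),(514,32,0))}
def pl(c,P,a,b):
    A,B=proj(c,[a,b]); d=(B-A)/np.linalg.norm(B-A); n=np.array([-d[1],d[0]]); return (P-A)@n
out={}
for k,(w,l,r,f,fs,ns,g) in D.items():
  for use in("ts","t","s"):
    def res(v):
        Rz=R.from_euler('z',v[2]).as_matrix(); M=lambda a:Rz@np.array(a)+[v[0],v[1],0]
        h=w/2; o=h+v[3]; L=lambda y,z:(M([-100,y,z]),M([92,y,z]))
        a=[pl(t,f,M([-100,h,4]),M([-100,-h,4])),[(v[3]-3)*.3]]
        if "t" in use:a+=[pl(t,l,*L(h,8)),pl(t,r,*L(-o,6))]
        if "s" in use:a+=[pl(sc,fs,*L(h,8)),pl(sc,ns,*L(-o,6))]
        return np.concatenate(a)
    S=least_squares(res,[*g,3]); print(k,use,S.x.round(3),S.fun.round(2))
    if use=="ts": out[k]=S.x[:3]
pickle.dump(out,open("rows.pkl","wb"))
E
python3 fitrow.py
```

```text
S ts [ 5.15214e+02  2.63062e+02 -7.00000e-03  5.04000e+00] [ 0.    0.61  0.11 -0.45  0.67  0.62 -0.07 -0.49  0.45  0.1  -0.23 -1.24]
S t [ 5.15212e+02  2.62831e+02 -1.10000e-02  5.67700e+00] [ 0.    0.8  -0.14 -0.39  0.14  0.39]
S s [5.15218e+02 2.63077e+02 2.00000e-03 3.28400e+00] [ 0.    0.09 -0.29 -0.5   0.66  0.34  0.26 -0.48]
L ts [5.47003e+02 1.40286e+02 2.30000e-02 4.45900e+00] [ 0.    0.44  0.26 -0.13  0.54  0.21  0.04 -0.35 -0.3   0.12 -0.15 -0.57]
L t [5.47012e+02 1.39791e+02 1.90000e-02 4.49100e+00] [-0.    0.45 -0.13 -0.17  0.13  0.17]
L s [5.46997e+02 1.40700e+02 3.10000e-02 4.02800e+00] [-0.    0.31 -0.05 -0.29  0.02  0.15  0.2  -0.06]
M ts [5.11297e+02 3.40510e+01 3.80000e-02 5.00800e+00] [ 0.    0.6   0.03 -0.41  0.78  0.04  0.22 -0.1  -0.12  0.54 -0.19 -0.83]
M t [5.1132e+02 3.3919e+01 3.1000e-02 5.3080e+00] [ 0.    0.69 -0.31 -0.16  0.3   0.16]
M s [5.11281e+02 3.38890e+01 5.20000e-02 4.00600e+00] [ 0.    0.3  -0.27 -0.24  0.21  0.36  0.03 -0.11]
```

```bash
cat > stand.py <<'E'
from h import *
import sys
sx,sy,yaw=map(float,sys.argv[1:4])
for n,box,s in(("top",(335,240,415,320),7),("scene",(180,145,270,235),6.5)):
    c=pickle.load(open(n+"1.pkl","rb")); im=np.clip(crop(c["frame"][:,:,::-1],*box,s).astype(float)*1.4,0,255).astype(np.uint8)
    cv2.imwrite(f"pics/st_{n}r.png",im)
    n_=np.array([-np.cos(yaw)*.5,-np.sin(yaw)*.5,.866]); d=np.array([sx,sy,45])
    yv=np.array([-np.sin(yaw),np.cos(yaw),0]); xv=np.cross(yv,n_)
    draw(im,c,[d+a*xv+b*yv for a,b in((-55,-50),(55,-50),(55,50),(-55,50),(-55,-50))],box[0],box[1],s,(0,0,255))
    for h in(0,76): draw(im,c,circ(d+h*n_,n_,33),box[0],box[1],s,(0,255,0))
    cv2.imwrite(f"pics/st_{n}.png",im)
a=cv2.imread("pics/st_top.png");b=cv2.imread("pics/st_topr.png");cv2.imwrite("pics/stA.png",np.hstack([a,b])[:, :])
a=cv2.imread("pics/st_scene.png");b=cv2.imread("pics/st_scener.png");cv2.imwrite("pics/stB.png",cv2.resize(np.hstack([a,b]),None,fx=.68,fy=.68))
a=cv2.imread("pics/stA.png");cv2.imwrite("pics/stA.png",cv2.resize(a,None,fx=.7,fy=.7))
E
python3 stand.py 470 -195.5 -1.45
```

```text
(no output)
```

View pics/stA.png

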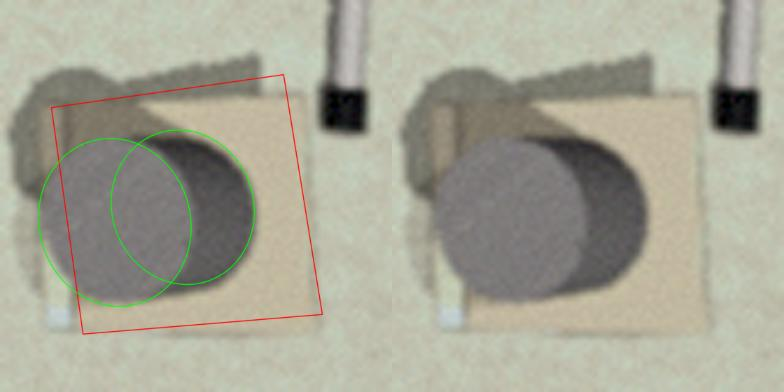

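View pics/stB.png

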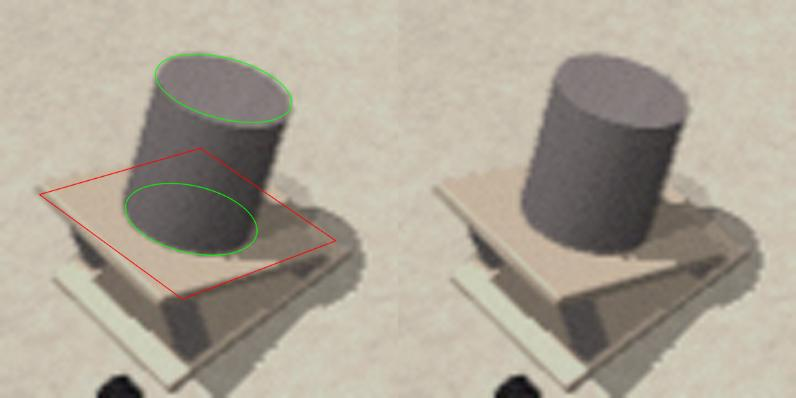

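```bash
cat > fs.py <<'E'
from h import *
from scipy.optimize import least_squares
t=pickle.load(open("top1.pkl","rb")); sc=pickle.load(open("scene1.pkl","rb"))
T=lambda P:(np.array(P,float)+.5)/4.9-.5+[335,240]
C=lambda P:(np.array(P,float)+.5)/4.42-.5+[180,145]
def fr(v):
    yaw=v[2]; n=np.array([-np.cos(yaw)*.5,-np.sin(yaw)*.5,.8660254]); yv=np.array([-np.sin(yaw),np.cos(yaw),0]); return np.array([v[0],v[1],45]),np.cross(yv,n),yv,n
def res(v,p=0):
    d,x,y,n=fr(v)
    # +y of stand is world +x when yaw=-pi/2
    A=d+55*x+50*y; B=d+55*x-50*y; E=d-55*x+50*y; cap=d+76*n
    r=[proj(t,A)-T((300,97)),proj(t,B)-T((314,333)),proj(sc,B)-C((38,188)),proj(sc,A)-C((163,298)),proj(sc,E)-C((322,258))]
    c=[2*(proj(t,cap)-T((119,219.5))),2*(proj(sc,cap)-C((223,91.5)))]
    return np.concatenate(r+c).ravel()
S=least_squares(res,[470,-195,-1.5]); print(S.x.round(3)); print(S.fun.reshape(-1,2).round(2).tolist()); print(fr(S.x))
E
python3 fs.py
```

```text
[ 467.4   -197.936   -1.554]
[[0.49, -1.21], [0.61, 0.12], [-0.94, -1.27], [-0.93, 0.33], [1.33, -1.54], [-0.38, -0.62], [-0.42, -0.3]]
(array([ 467.40033741, -197.93636653,   45.        ]), array([ 0.01447484, -0.86590442,  0.5       ]), array([0.99986031, 0.0167141 , 0.        ]), array([-0.00835705,  0.49993015,  0.8660254 ]))
```

```bash
python3 stand.py 468 -197 -1.55
```

```text
(no output)
```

View pics/stA.png

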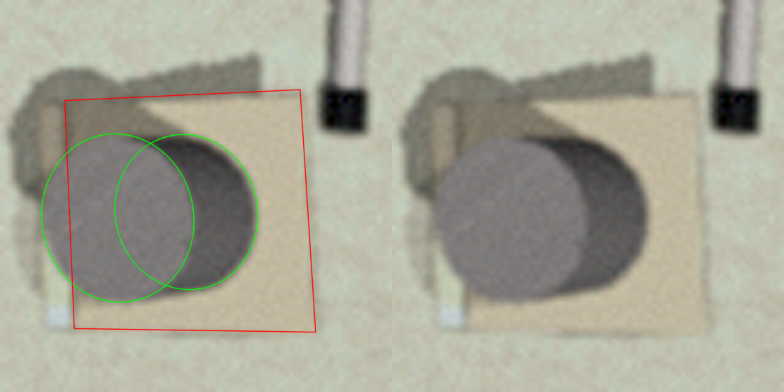

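View pics/stB.png

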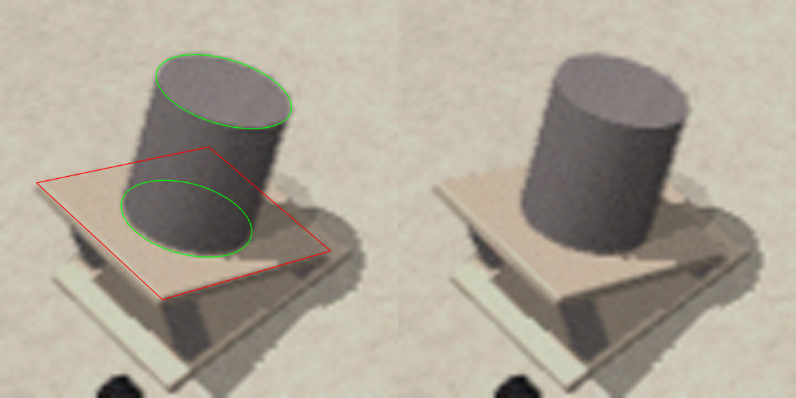

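```bash
cat >> h.py <<'E'
D0=np.array([467.5,-197.3,45.]); YAW=-1.565
N=np.array([-np.cos(YAW)*.5,-np.sin(YAW)*.5,.8660254])
def Rstand():
    z=-N; yv=np.array([-np.sin(YAW),np.cos(YAW),0]); x=-yv; y=np.cross(z,x); return R.from_matrix(np.c_[x,y,z])
def Rdown(yaw): return R.from_euler('z',yaw)*R.from_matrix(np.array([[-1,0,0],[0,1,0],[0,0,-1.]]))
def delta(pos,Rt):
    from bench import env
    s=env.state(); p=s["tcp_pos"]; q=R.from_quat(s["orientation"])
    dr=(Rt*q.inv()).as_rotvec()
    print("t",round(s["clock"],2),"tcp",p.round(1),"shift/10cm",((np.array(pos)-p)/100).round(3),"turn/30deg",(dr/np.radians(30)).round(3),"F",s["contact_force"].round(1),"gap",round(s["finger_gap"],1))
    print(" q",s["qpos"].round(2))
E
python3 - <<'E'
from h import *
delta([400,250,230],Rdown(0))
delta(D0+100*N,Rstand())
E
```

```text
t 2.5 tcp [280.3 586.5 238.7] shift/10cm [ 1.197 -3.365 -0.087] turn/30deg [0.    0.    0.851] F [ 0.3 -0.1 -0.2] gap 88.1
 q [-1.19  0.54 -0.    1.54  0.    1.07 -0.07]
t 2.5 tcp [280.3 586.5 238.7] shift/10cm [ 1.87  -7.338 -1.071] turn/30deg [-0.984  0.22   0.843] F [ 0.3 -0.1 -0.2] gap 88.1
 q [-1.19  0.54 -0.    1.54  0.    1.07 -0.07]
```

>>> play_rows --targets '[[[0.15,-0.5,-0.1,0,0,0.25],[0.3,-1,-0.1,0,0,0.5],[0.3,-1,-0.1,0,0,0.5]]]' --gripper 1 --grip_force 25

```text
clock: 2.8
tcp_pos: [313.6, 479.8, 228.1]
orientation: [0.094, 0.996, -0.003, 0.001]
contact_force: [0.3, -0.3, 0.4]
finger_gap: 88.2
```

>>> play_rows --targets '[[[0.2,-0.5,0,0,0,0.2],[0.4,-1,0,0,0,0.36]]]'

```text
clock: 3.0
tcp_pos: [347.9, 393.7, 228.3]
orientation: [-0.003, 1.0, -0.002, 0.001]
contact_force: [0.5, -0.3, 0.2]
finger_gap: 88.1
```

>>> play_rows --targets '[[[0.2,-0.5,0,-0.1,0,0],[0.4,-1,0,-0.2,0,0]]]'

```text
clock: 3.2
tcp_pos: [385.8, 299.0, 228.8]
orientation: [-0.003, 0.998, -0.055, 0.001]
contact_force: [0.2, -0.3, -0.6]
finger_gap: 87.9
```

>>> play_rows --targets '[[[0.2,-0.5,0,-0.1,0,0],[0.4,-1,0,-0.2,0,0]]]'

```text
clock: 3.4
tcp_pos: [423.0, 206.7, 229.4]
orientation: [-0.002, 0.994, -0.108, 0.001]
contact_force: [0.9, -0.5, 0.7]
finger_gap: 88.1
```

>>> play_rows --targets '[[[0.1,-0.5,-0.05,-0.1,0,0],[0.2,-1,-0.1,-0.2,0,0]]]'

```text
clock: 3.6
tcp_pos: [443.2, 109.2, 220.2]
orientation: [-0.002, 0.987, -0.16, 0.002]
contact_force: [1.6, 0.1, 0.2]
finger_gap: 88.3
```

>>> play_rows --targets '[[[0,-0.5,-0.05,-0.1,0,0],[0,-1,-0.1,-0.2,0,0]]]'

```text
clock: 3.8
tcp_pos: [443.8, 9.5, 210.7]
orientation: [-0.001, 0.977, -0.212, 0.003]
contact_force: [1.0, 0.3, 0.2]
finger_gap: 88.0
```

```bash
python3 - <<'E'
from h import *
delta(D0+110*N,Rstand())
E
```

```text
t 3.8 tcp [443.8   9.5 210.7] shift/10cm [ 0.233 -1.518 -0.704] turn/30deg [-0.184  0.008  0.003] F [1.  0.3 0.2] gap 88.0
 q [-0.57  0.31  0.19  2.07  0.41  0.97  0.91]
```

>>> play_rows --targets '[[[0.1,-0.5,-0.15,-0.1,0,0],[0.2,-1,-0.3,-0.18,0,0],[0.23,-1,-0.3,-0.18,0,0]]]'

```text
clock: 4.1
tcp_pos: [465.5, -94.9, 179.9]
orientation: [0.001, 0.966, -0.26, 0.001]
contact_force: [-0.0, 0.1, -0.4]
finger_gap: 88.0
```

```bash
python3 - <<'E'
from h import *
delta(D0+100*N,Rstand())
p=shot("wrist","w1"); im=p["frame"][:,:,::-1].copy()
for h in(0,76): draw(im,p,circ(D0+h*N,N,33),0,0,1,(0,255,0))
cv2.imwrite("pics/w1o.png",im)
E
```

```text
t 4.1 tcp [465.5 -94.9 179.9] shift/10cm [ 0.017 -0.524 -0.483] turn/30deg [0.004 0.003 0.014] F [-0.   0.1 -0.4] gap 88.0
 q [-0.47  0.4   0.28  2.1   0.55  0.85  0.95]
```

View pics/w1o.png

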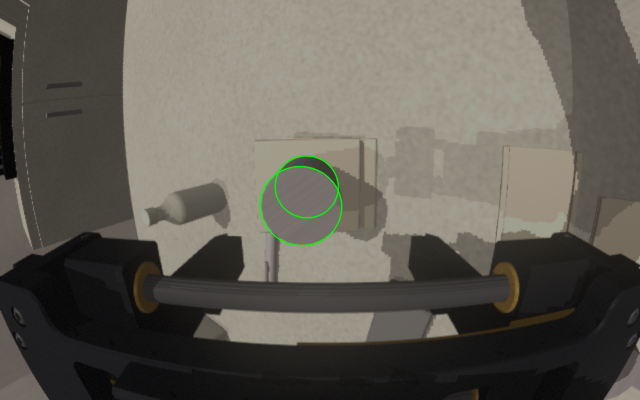

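>>> play_rows --targets '[[[0.02,-0.26,-0.24,0,0,0.01],[0.02,-0.52,-0.48,0,0,0.01],[0.02,-0.52,-0.48,0,0,0.01]]]'

```text
clock: 4.45
tcp_pos: [467.0, -147.2, 130.9]
orientation: [-0.0, 0.966, -0.259, 0.0]
contact_force: [-0.6, 0.8, 0.3]
finger_gap: 87.8
```

```bash
python3 - <<'E'
from h import *
delta(D0+29*N,Rstand())
p=shot("wrist","w2"); im=p["frame"][:,:,::-1].copy()
for h in(0,76): draw(im,p,circ(D0+h*N,N,33),0,0,1,(0,255,0))
cv2.imwrite("pics/w2o.png",im)
E
```

```text
t 4.45 tcp [ 467.  -147.2  130.9] shift/10cm [ 0.004 -0.356 -0.608] turn/30deg [0.002 0.001 0.009] F [-0.6  0.8  0.3] gap 87.8
 q [-0.39  0.5   0.32  2.13  0.61  0.69  0.96]
```

View pics/w2o.png

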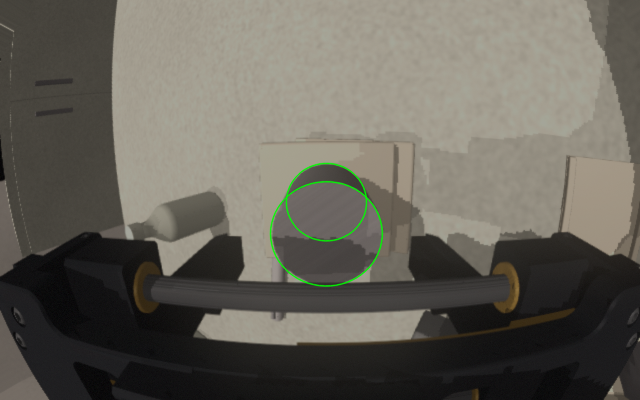

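>>> play_rows --targets '[[[0,-0.12,-0.2,0,0,0.01],[0,-0.24,-0.41,0,0,0.01],[0,-0.36,-0.61,0,0,0.01],[0,-0.36,-0.61,0,0,0.01]]]'

```text
clock: 4.9
tcp_pos: [468.1, -180.6, 70.0]
orientation: [-0.004, 0.966, -0.259, 0.002]
contact_force: [1.0, 0.7, 1.3]
finger_gap: 87.9
```

>>> play_rows --targets '[[[0,0,0,0,0,0],[0,0,0,0,0,0],[0,0,0,0,0,0]]]' --gripper 0.7 --grip_force 12

```text
clock: 5.2
tcp_pos: [469.3, -179.8, 71.0]
orientation: [-0.004, 0.966, -0.259, 0.003]
contact_force: [0.7, -0.1, 2.4]
finger_gap: 66.3
```

```bash
python3 - <<'E'
from h import *
delta(D0+29*N,Rstand())
E
```

```text
t 5.2 tcp [ 469.3 -179.8   71. ] shift/10cm [-0.019 -0.03  -0.009] turn/30deg [-0.001  0.006 -0.007] F [ 0.7 -0.1  2.4] gap 66.3
 q [-0.35  0.64  0.35  2.14  0.68  0.52  0.91]
```

>>> play_rows --targets '[[[0,0,0,0,0,0],[0,0,0,0,0,0],[0,0,0,0,0,0]]]' --gripper 0.6 --grip_force 25

```text
clock: 5.5
tcp_pos: [469.5, -179.9, 71.4]
orientation: [-0.004, 0.966, -0.259, 0.003]
contact_force: [0.5, -1.4, 1.3]
finger_gap: 65.5
```

```bash
python3 - <<'E'
from h import *
delta(D0+29*N,Rstand())
print(N)
E
```

```text
t 5.5 tcp [ 469.5 -179.9   71.4] shift/10cm [-0.021 -0.029 -0.012] turn/30deg [-0.     0.007 -0.007] F [ 0.5 -1.4  1.3] gap 65.5
 q [-0.35  0.64  0.36  2.14  0.68  0.52  0.91]
[-0.00289815  0.4999916   0.8660254 ]
```

>>> play_rows --targets '[[[0,0.01,0.017,0,0,0],[0,0.02,0.035,0,0,0],[0,0.03,0.052,0,0,0],[0,0.04,0.07,0,0,0]]]'

```text
clock: 5.9
tcp_pos: [469.3, -175.8, 78.5]
orientation: [-0.004, 0.966, -0.259, 0.003]
contact_force: [-0.3, -2.4, -1.3]
finger_gap: 65.7
```

```bash
python3 - <<'E'
from h import *
from bench import env
s=env.state(); f=s["contact_force"]; print(f.round(1), "axial",f@N, s["moment"].round(2), "along",(s["tcp_pos"]-D0)@N)
shot("scene","s2"); p=shot("wrist","w3")
c=pickle.load(open("s2.pkl","rb")); cv2.imwrite("pics/s2c.png",np.clip(crop(c["frame"][:,:,::-1],160,110,290,240,4.5)*1.4,0,255).astype(np.uint8))
E
```

```text
[-0.3 -2.4 -1.3] axial -2.319885782377383 [ 0.27 -0.02  0.04] along 39.6992591897013
```

View pics/s2c.png

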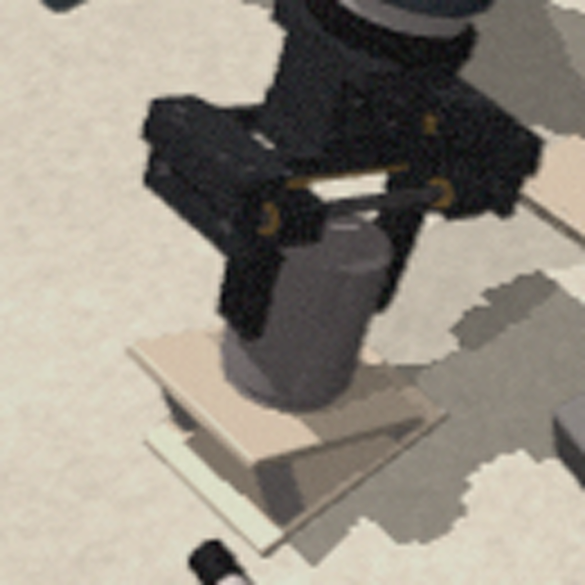

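>>> play_rows --targets '[[[0,0.03,0.052,0,0,0],[0,0.06,0.104,0,0,0],[0,0.09,0.156,0,0,0],[0,0.12,0.208,0,0,0]]]'

```text
clock: 6.4
tcp_pos: [469.6, -163.4, 99.9]
orientation: [-0.004, 0.966, -0.259, 0.003]
contact_force: [-0.4, -2.2, -1.4]
finger_gap: 65.9
```

```bash
cat > chk.py <<'E'
from h import *
from bench import env
import sys
s=env.state(); f=s["contact_force"]; r=s["tcp_pos"]-D0; print(s["clock"],f.round(1), "axial",f@N, s["moment"].round(2), "along",r@N,"off",(r-(r@N)*N).round(1))
c=shot("scene",sys.argv[1]); cv2.imwrite(f"pics/{sys.argv[1]}c.png",np.clip(crop(c["frame"][:,:,::-1],160,100,290,240,4)*1.6,0,255).astype(np.uint8))
E
python3 chk.py s3
```

```text
6.4 [-0.4 -2.2 -1.4] axial -2.348870384348721 [0.35 0.01 0.  ] along 64.52038185220624 off [ 2.3  1.7 -1. ]
```

View pics/s3c.png

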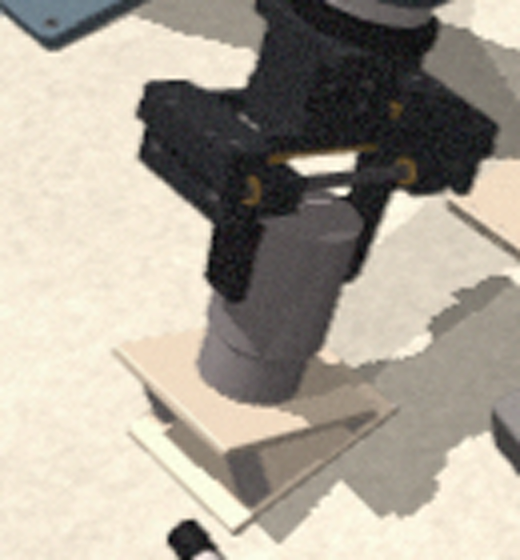

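>>> play_rows --targets '[[[0,0.04,0.07,0,0,0],[0,0.08,0.14,0,0,0],[0,0.12,0.21,0,0,0],[0,0.17,0.295,0,0,0],[0,0.23,0.4,0,0,0],[0,0.29,0.5,0,0,0]]]'

```text
clock: 7.05
tcp_pos: [470.2, -133.2, 151.5]
orientation: [-0.004, 0.966, -0.258, 0.004]
contact_force: [1.1, 0.3, -1.4]
finger_gap: 65.8
```

```bash
python3 chk.py s4; python3 - <<'E'
from h import *
r=pickle.load(open("rows.pkl","rb"));print(r)
E
```

```text
7.05 [ 1.1  0.3 -1.4] axial -1.0823347705094832 [ 0.66  0.03 -0.01] along 124.21291551300403 off [ 3.1  1.9 -1.1]
{'S': array([ 5.15213879e+02,  2.63062432e+02, -7.00979657e-03]), 'L': array([5.47003451e+02, 1.40285927e+02, 2.32303903e-02]), 'M': array([5.11296635e+02, 3.40511892e+01, 3.77191453e-02])}
```

View pics/s4c.png

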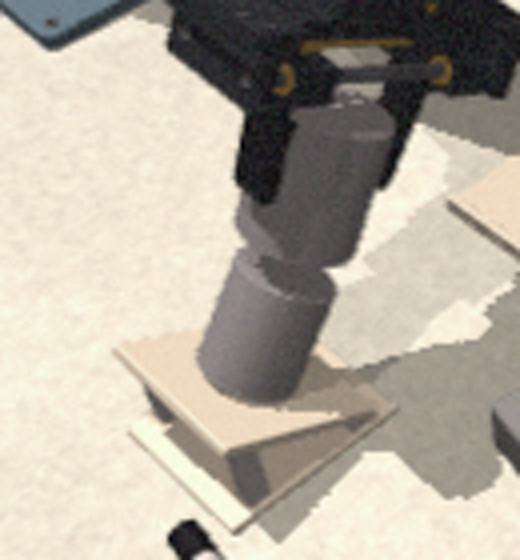

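>>> play_rows --targets '[[[0.07,0.4,0.1,0.2,0,0],[0.15,0.85,0.1,0.4,0,0],[0.15,1,0.1,0.5,0,0]]]'

```text
clock: 7.4
tcp_pos: [488.5, -28.2, 163.9]
orientation: [-0.005, 0.992, -0.127, 0.008]
contact_force: [-0.6, -0.8, -1.8]
finger_gap: 65.7
```

>>> play_rows --targets '[[[0.07,0.4,0,0.2,0,0],[0.15,0.8,0,0.4,0,0],[0.15,1,0,0.48,0,0]]]'

```text
clock: 7.7
tcp_pos: [504.8, 73.9, 164.9]
orientation: [-0.004, 1.0, 0.001, 0.009]
contact_force: [-0.2, -0.1, -1.9]
finger_gap: 65.9
```

```bash
python3 - <<'E'
from h import *
delta([512,139.5,100],Rdown(0.023))
E
```

```text
t 7.7 tcp [504.8  73.9 164.9] shift/10cm [ 0.072  0.656 -0.649] turn/30deg [-0.004  0.036  0.027] F [-0.2 -0.1 -1.9] gap 65.9
 q [-0.23  0.39 -0.01  1.98  0.01  0.75  1.34]
```

>>> play_rows --targets '[[[0.05,0.35,-0.1,0,0.02,0.03],[0.07,0.66,-0.3,0,0.036,0.03],[0.07,0.66,-0.5,0,0.036,0.03],[0.07,0.66,-0.65,0,0.036,0.03],[0.07,0.66,-0.65,0,0.036,0.03]]]'

```text
clock: 8.2
tcp_pos: [510.1, 139.6, 98.2]
orientation: [-0.013, 1.0, 0.0, -0.002]
contact_force: [-0.1, -0.1, -1.0]
finger_gap: 65.5
```

```bash
python3 - <<'E'
from h import *
delta([512,139.5,40],Rdown(0.023))
r=pickle.load(open("rows.pkl","rb"));W={"L":74,"M":66,"S":58}
for n in("wrist","top","scene"):
    p=shot(n,"p1"+n); im=p["frame"][:,:,::-1].copy()
    for k in r:
        for a,b in row_pts(*r[k],W[k]): draw(im,p,[a,b],0,0,1,(0,0,255))
    cv2.imwrite(f"pics/p1{n}o.png",im)
    if n=="scene": cv2.imwrite("pics/p1sc.png",np.clip(crop(p["frame"][:,:,::-1],265,60,415,195,5)*1.5,0,255).astype(np.uint8))
E
```

```text
t 8.2 tcp [510.1 139.6  98.2] shift/10cm [ 0.019 -0.001 -0.582] turn/30deg [-0.001 -0.008 -0.005] F [-0.1 -0.1 -1. ] gap 65.5
 q [-0.33  0.54 -0.03  1.95  0.02  0.65  1.23]
```

View pics/p1wristo.png

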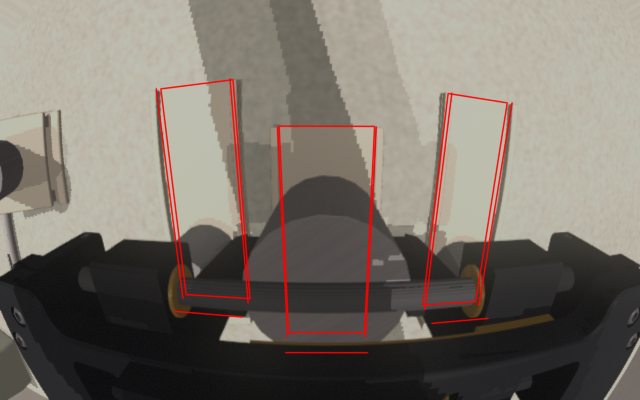

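View pics/p1sc.png

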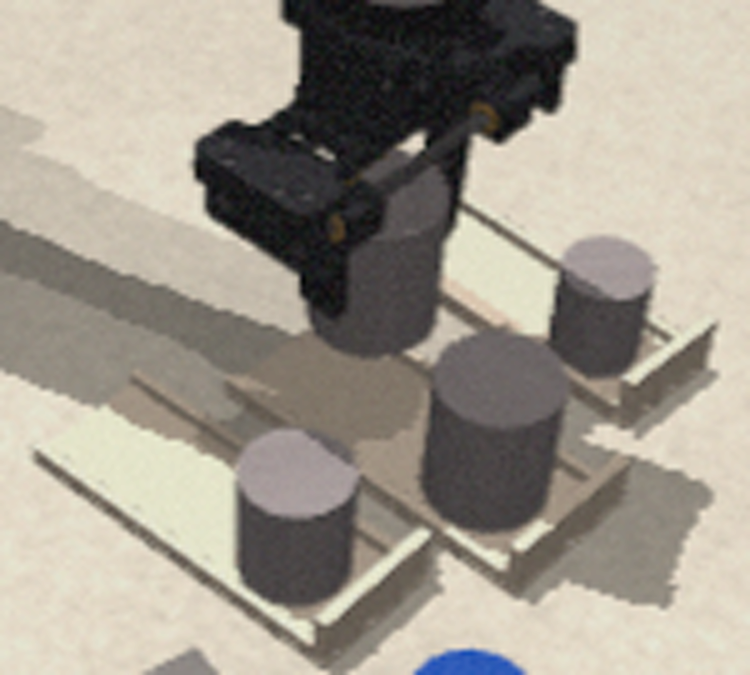

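>>> play_rows --targets '[[[0,0,-0.2,0,0,0],[0,0,-0.4,0,0,0],[0,0,-0.56,0,0,0],[0,0,-0.56,0,0,0]]]'

```text
clock: 8.75
tcp_pos: [511.5, 139.4, 44.1]
orientation: [-0.012, 1.0, 0.001, -0.0]
contact_force: [-0.1, -0.2, -1.5]
finger_gap: 65.8
```

>>> play_rows --targets '[[[0,0,-0.015,0,0,0],[0,0,-0.03,0,0,0],[0,0,-0.045,0,0,0],[0,0,-0.045,0,0,0]]]'

```text
clock: 9.15
tcp_pos: [511.9, 139.4, 40.0]
orientation: [-0.012, 1.0, 0.001, -0.0]
contact_force: [0.7, -0.5, -2.5]
finger_gap: 65.9
```

>>> play_rows --targets '[[[0,0,-0.01,0,0,0],[0,0,-0.02,0,0,0],[0,0,-0.03,0,0,0],[0,0,-0.03,0,0,0]]]'

```text
clock: 9.55
tcp_pos: [511.7, 139.4, 36.9]
orientation: [-0.012, 1.0, 0.001, -0.0]
contact_force: [-0.1, -0.8, -0.8]
finger_gap: 65.8
```

>>> play_rows --targets '[[[0,0,-0.01,0,0,0],[0,0,-0.02,0,0,0],[0,0,-0.02,0,0,0]]]'

```text
clock: 9.85
tcp_pos: [511.7, 139.4, 34.8]
orientation: [-0.012, 1.0, 0.001, -0.0]
contact_force: [0.4, 0.4, -1.6]
finger_gap: 65.6
```

>>> play_rows --targets '[[[0,0,-0.01,0,0,0],[0,0,-0.02,0,0,0],[0,0,-0.02,0,0,0]]]'

```text
clock: 10.15
tcp_pos: [511.8, 139.5, 34.5]
orientation: [-0.012, 1.0, 0.001, -0.0]
contact_force: [-6.8, -1.5, 21.8]
finger_gap: 65.9
```

```bash
python3 - <<'E'
from h import *
delta([512,139.5,33],Rdown(0.023))
p=shot("scene","p2"); cv2.imwrite("pics/p2.png",np.clip(crop(p["frame"][:,:,::-1],285,90,395,180,7)*1.7,0,255).astype(np.uint8))
E
```

```text
t 10.15 tcp [511.8 139.5  34.5] shift/10cm [ 0.002  0.    -0.015] turn/30deg [-0.003 -0.001 -0.002] F [-6.8 -1.5 21.8] gap 65.9
 q [-0.33  0.65 -0.02  1.97  0.02  0.52  1.22]
```

View pics/p2.png

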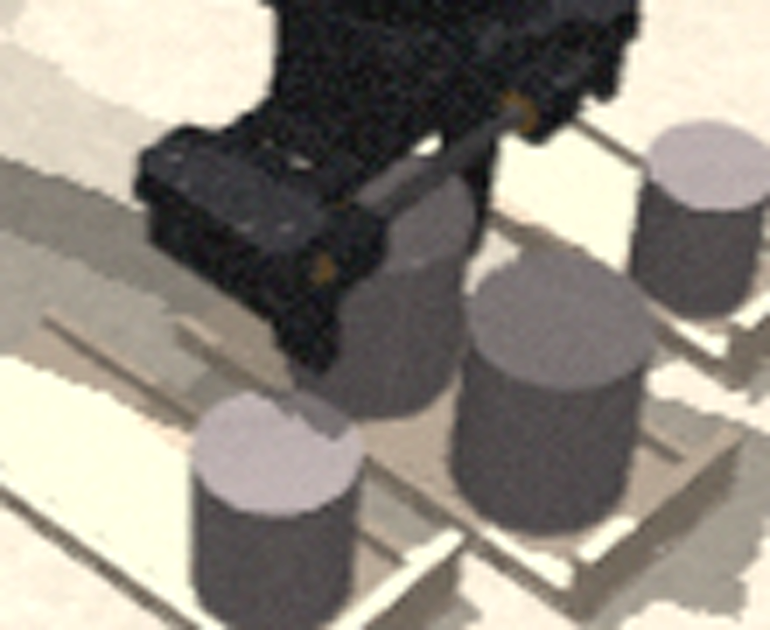

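>>> play_rows --targets '[[[0.03,0,0.003,0,0,0],[0.07,0,0.003,0,0,0],[0.12,0.003,0.003,0,0,0],[0.16,0.004,0.003,0,0,0],[0.2,0.005,0.003,0,0,0],[0.2,0.005,0.003,0,0,0]]]'

```text
clock: 10.8
tcp_pos: [532.3, 140.0, 34.7]
orientation: [-0.012, 1.0, 0.001, -0.0]
contact_force: [-0.6, 0.8, 2.3]
finger_gap: 65.7
```

>>> play_rows --targets '[[[0.02,0,0,0,0,0],[0.04,0,0,0,0,0],[0.06,0,0,0,0,0],[0.06,0,0,0,0,0]]]'

```text
clock: 11.2
tcp_pos: [538.2, 140.1, 34.7]
orientation: [-0.012, 1.0, 0.001, -0.0]
contact_force: [-1.7, 0.4, 4.4]
finger_gap: 65.7
```

>>> play_rows --targets '[[[0.015,0,0,0,0,0],[0.03,0,0,0,0,0],[0.03,0,0,0,0,0]]]'

```text
clock: 11.5
tcp_pos: [541.0, 140.1, 34.7]
orientation: [-0.012, 1.0, 0.001, -0.001]
contact_force: [-3.0, -0.1, 4.6]
finger_gap: 65.5
```

>>> play_rows --targets '[[[0.015,0,0,0,0,0],[0.03,0,0,0,0,0],[0.03,0,0,0,0,0]]]'

```text
clock: 11.8
tcp_pos: [542.9, 140.2, 34.7]
orientation: [-0.012, 1.0, 0.001, -0.002]
contact_force: [-6.0, -0.1, 7.8]
finger_gap: 65.9
```

```bash
python3 - <<'E'
from h import *
delta([540,140,35],Rdown(0.023))
p=shot("scene","p3"); cv2.imwrite("pics/p3.png",np.clip(crop(p["frame"][:,:,::-1],285,90,395,180,7)*1.7,0,255).astype(np.uint8))
E
```

```text
t 11.8 tcp [542.9 140.2  34.7] shift/10cm [-0.029 -0.002  0.003] turn/30deg [-0.003 -0.006 -0.002] F [-6.  -0.1  7.8] gap 65.9
 q [-0.31  0.69 -0.02  1.89  0.02  0.57  1.24]
```

View pics/p3.png

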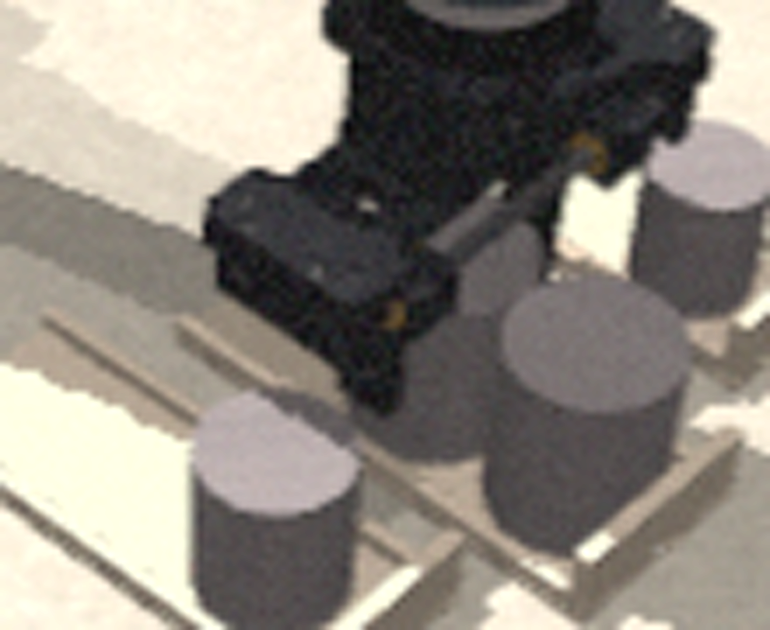

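>>> play_rows --targets '[[[0.02,0,0,0,0,0],[0.04,0,0,0,0,0],[0.04,0,0,0,0,0]]]'

```text
clock: 12.15
tcp_pos: [543.1, 140.2, 34.5]
orientation: [-0.013, 1.0, 0.0, -0.005]
contact_force: [-12.6, -0.4, 16.4]
finger_gap: 65.7
```

>>> play_rows --targets '[[[0.02,0,0,0,0,0],[0.04,0,0,0,0,0],[0.04,0,0,0,0,0]]]'

```text
clock: 12.45
tcp_pos: [543.1, 140.2, 34.4]
orientation: [-0.013, 1.0, -0.0, -0.009]
contact_force: [-13.1, -0.1, 15.4]
finger_gap: 66.0
```

```bash
python3 - <<'E'
from h import *
delta([540,140,35],Rdown(0.023))
p=shot("scene","p4"); cv2.imwrite("pics/p4.png",np.clip(crop(p["frame"][:,:,::-1],285,90,395,180,7)*1.7,0,255).astype(np.uint8))
E
```

```text
t 12.45 tcp [543.1 140.2  34.4] shift/10cm [-0.031 -0.002  0.006] turn/30deg [ 0.001 -0.036 -0.005] F [-13.1  -0.1  15.4] gap 66.0
 q [-0.31  0.69 -0.03  1.87  0.02  0.6   1.25]
```

View pics/p4.png

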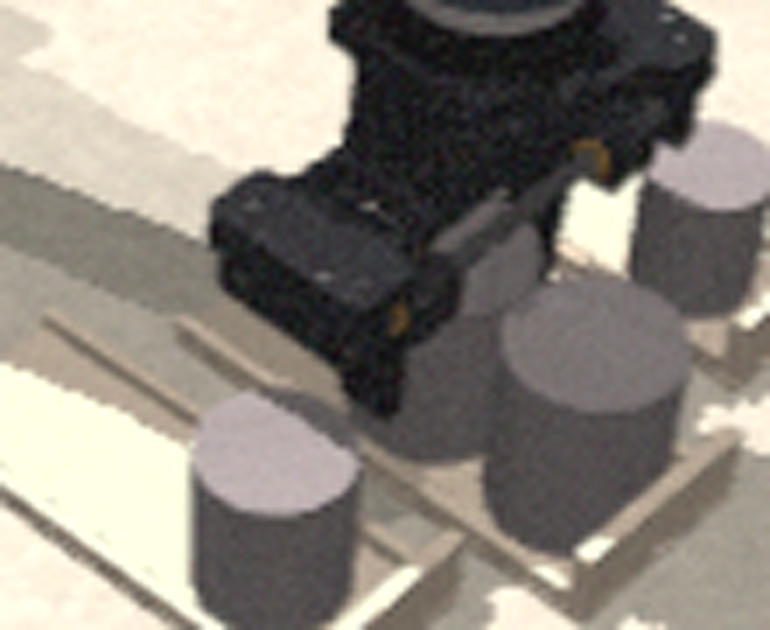

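>>> play_rows --targets '[[[-0.01,0,0.002,0,-0.03,0],[-0.01,0,0.002,0,-0.036,0],[-0.01,0,0.002,0,-0.036,0]]]'

```text
clock: 12.8
tcp_pos: [542.3, 140.3, 34.7]
orientation: [-0.013, 1.0, -0.0, 0.0]
contact_force: [-1.4, 0.6, 3.7]
finger_gap: 65.5
```

>>> play_rows --targets '[[[0,0,0,0,0,0],[0,0,0,0,0,0],[0,0,0,0,0,0]]]' --gripper 0.9

```text
clock: 13.1
tcp_pos: [542.5, 140.1, 34.5]
orientation: [-0.013, 1.0, -0.0, 0.0]
contact_force: [-0.5, -0.3, -0.6]
finger_gap: 79.3
```

```bash
cat > ov.py <<'E'
from h import *
import sys
r=pickle.load(open("rows.pkl","rb"));W={"L":74,"M":66,"S":58}; DH={"L":(33,76),"M":(29,66),"S":(25,56)}
tag=sys.argv[1]
for n,box,s in(("top",(135,180,300,320),4.5),("scene",(265,75,415,195),5)):
    p=shot(n,tag+n); im=np.clip(crop(p["frame"][:,:,::-1],*box,s)*1.5,0,255).astype(np.uint8)
    for k in sys.argv[2]:
        x,y,yaw=r[k]; rad,h=DH[k]; u=np.array([np.cos(yaw),np.sin(yaw),0])
        for xr in(92-rad,92-3*rad): 
            for z in((h+4,)): draw(im,p,circ(np.array([x,y,z])+xr*u,[0,0,1],rad),box[0],box[1],s,(0,255,0))
    cv2.imwrite(f"pics/{tag}{n}o.png",im)
E
python3 ov.py q1 L; python3 -c "
from h import *
delta([540,140,35],Rdown(0.023))"
```

```text
t 13.2 tcp [542.4 140.2  34.6] shift/10cm [-0.024 -0.002  0.004] turn/30deg [ 0.002  0.001 -0.005] F [ 1.  -0.1  0.1] gap 79.2
 q [-0.32  0.68 -0.02  1.89  0.03  0.57  1.24]
```

View pics/q1sceneo.png

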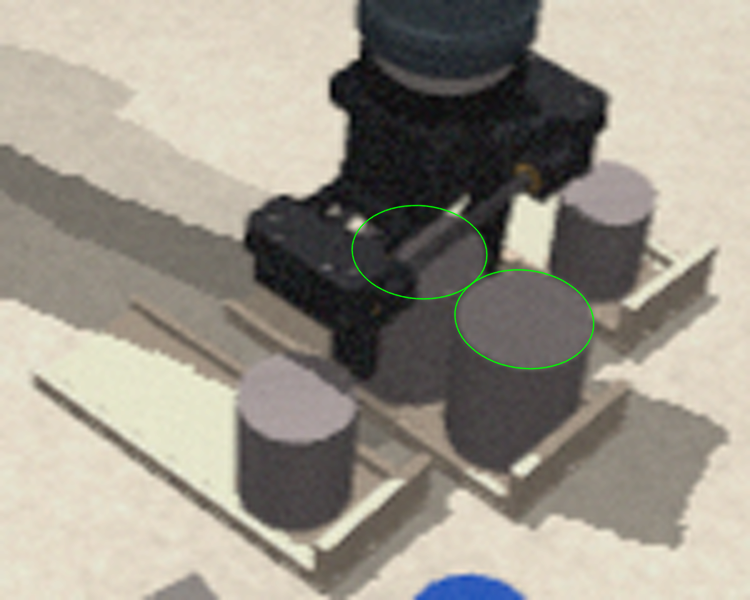

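View pics/q1topo.png

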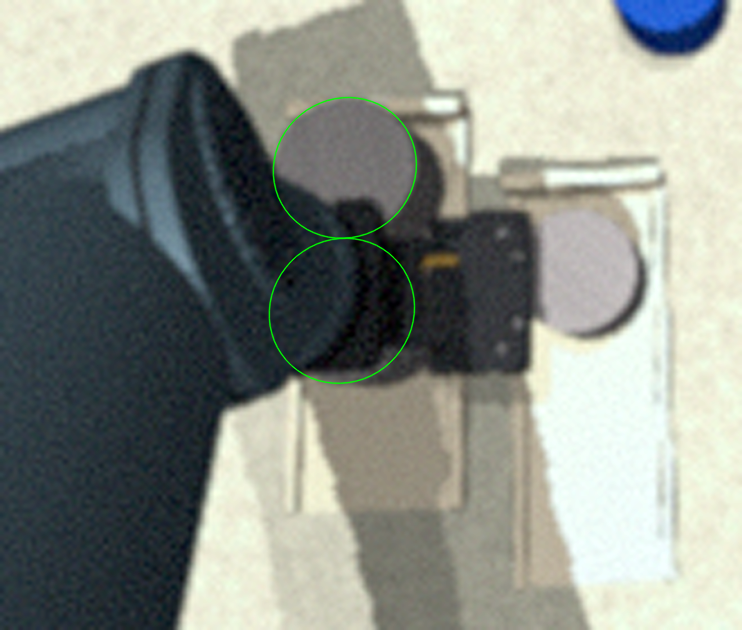

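>>> play_rows --targets '[[[0,0,0.15,0,0,0],[0,0,0.4,0,0,0],[0,0,0.7,0,0,0],[0,0,1,0,0,0]]]'

```text
clock: 13.6
tcp_pos: [542.4, 140.1, 136.6]
orientation: [-0.013, 1.0, -0.0, 0.0]
contact_force: [0.2, 0.5, -0.3]
finger_gap: 79.3
```

>>> play_rows --targets '[[[-0.1,-0.5,0.3,-0.15,0,0],[-0.2,-1,0.3,-0.33,0,0]]]' --gripper 1

```text
clock: 13.8
tcp_pos: [526.7, 49.8, 170.1]
orientation: [-0.013, 0.996, -0.087, 0.003]
contact_force: [-0.1, 0.2, 0.0]
finger_gap: 87.8
```

```bash
python3 ov.py q2 L; python3 -c "
from h import *
delta(D0+110*N,Rstand())"
```

```text
t 13.9 tcp [523.7  45.4 167.8] shift/10cm [-0.565 -1.877 -0.275] turn/30deg [-0.66  -0.013 -0.028] F [-0.1 -0.3 -0.1] gap 87.7
 q [-0.35  0.44  0.09  1.92  0.18  0.84  1.2 ]
```

View pics/q2sceneo.png

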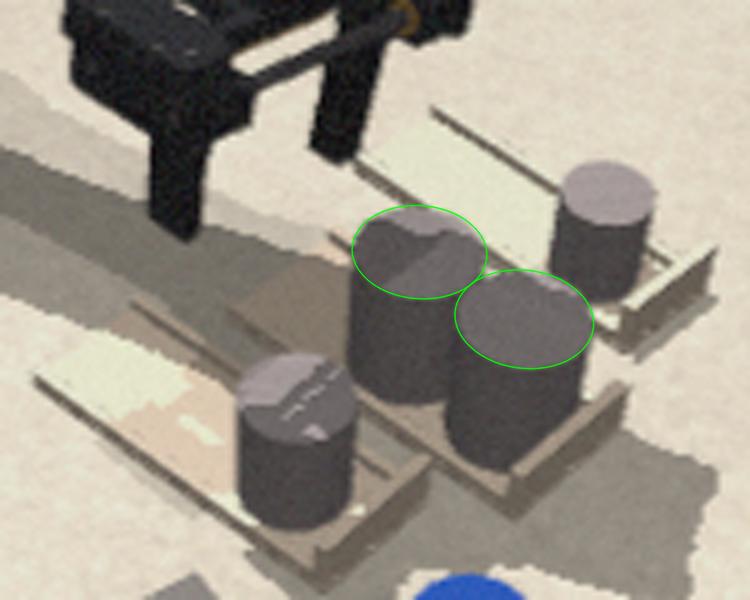

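>>> play_rows --targets '[[[-0.15,-0.5,0,-0.2,0,0],[-0.3,-1,0,-0.4,0,-0.02],[-0.3,-1,0,-0.4,0,-0.02]]]'

```text
clock: 14.2
tcp_pos: [491.4, -56.8, 167.7]
orientation: [-0.005, 0.981, -0.194, -0.003]
contact_force: [-0.4, 0.4, 0.2]
finger_gap: 88.0
```

```bash
python3 -c "
from h import *
D0+=1.2*np.array([0,.866,-.5])
delta(D0+95*N,Rstand())"
```

```text
t 14.2 tcp [491.4 -56.8 167.7] shift/10cm [-0.242 -0.919 -0.41 ] turn/30deg [-0.254 -0.018 -0.003] F [-0.4  0.4  0.2] gap 88.0
 q [-0.4   0.42  0.21  2.02  0.4   0.83  1.09]
```

>>> play_rows --targets '[[[-0.12,-0.45,-0.1,-0.15,-0.02,0],[-0.24,-0.9,-0.35,-0.25,-0.02,0],[-0.24,-0.92,-0.41,-0.25,-0.02,0],[-0.24,-0.92,-0.41,-0.25,-0.02,0]]]'

```text
clock: 14.6
tcp_pos: [467.0, -148.7, 126.0]
orientation: [-0.003, 0.966, -0.257, 0.001]
contact_force: [1.5, 0.4, 0.5]
finger_gap: 88.1
```

```bash
python3 - <<'E'
from h import *
D0+=1.2*np.array([0,.866,-.5])
delta(D0+23*N,Rstand())
p=shot("wrist","w4"); im=p["frame"][:,:,::-1].copy()
for h in(0,66): draw(im,p,circ(D0+h*N,N,29),0,0,1,(0,255,0))
cv2.imwrite("pics/w4o.png",np.clip(im*1.4,0,255).astype(np.uint8))
E
```

```text
t 14.6 tcp [ 467.  -148.7  126. ] shift/10cm [ 0.004 -0.361 -0.617] turn/30deg [-0.006 -0.001 -0.001] F [1.5 0.4 0.5] gap 88.1
 q [-0.39  0.51  0.33  2.13  0.61  0.67  0.97]
```

View pics/w4o.png

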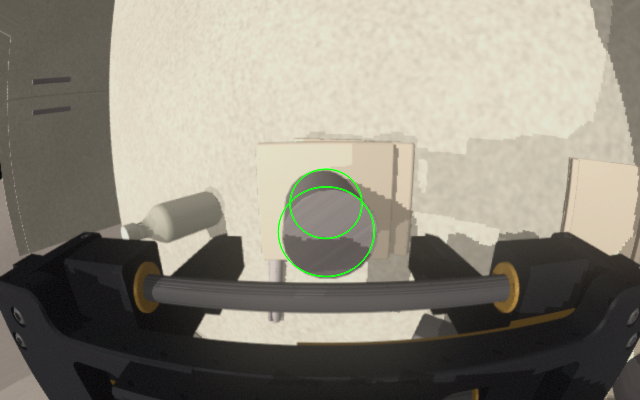

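>>> play_rows --targets '[[[0,-0.15,-0.25,0,0,0],[0,-0.3,-0.5,0,0,0],[0,-0.36,-0.615,0,0,0],[-0.01,-0.365,-0.62,0,0,0]]]'

```text
clock: 15.05
tcp_pos: [468.3, -183.4, 64.2]
orientation: [-0.004, 0.967, -0.257, 0.002]
contact_force: [1.1, -0.4, -0.5]
finger_gap: 88.1
```

```bash
python3 - <<'E'
from h import *
D0+=1.2*np.array([0,.866,-.5])
delta(D0+23*N,Rstand())
E
```

```text
t 15.05 tcp [ 468.3 -183.4   64.2] shift/10cm [-0.009 -0.014  0.002] turn/30deg [-0.009  0.004 -0.005] F [ 1.1 -0.4 -0.5] gap 88.1
 q [-0.35  0.65  0.37  2.14  0.67  0.49  0.92]
```

Grip in two stages.

>>> play_rows --targets '[[[-0.01,-0.014,0,-0.01,0,0],[-0.01,-0.014,0,-0.01,0,0],[-0.01,-0.014,0,-0.01,0,0]]]' --gripper 0.5 --grip_force 8

```text
clock: 15.35
tcp_pos: [468.3, -183.9, 64.9]
orientation: [-0.004, 0.966, -0.259, 0.003]
contact_force: [-0.5, -0.1, -0.2]
finger_gap: 66.6
```

```bash
python3 - <<'E'
from h import *
D0+=1.2*np.array([0,.866,-.5])
delta(D0+23*N,Rstand())
from bench import env; print(env.state()["moment"])
E
```

```text
t 15.35 tcp [ 468.3 -183.9   64.9] shift/10cm [-0.009 -0.009 -0.005] turn/30deg [-0.001  0.007 -0.007] F [-0.5 -0.1 -0.2] gap 66.6
 q [-0.35  0.65  0.37  2.15  0.68  0.49  0.91]
[ 0.53046149  0.02456383 -0.00930331]
```

>>> play_rows --targets '[[[0,0,0,0,0,0],[0,0,0,0,0,0]]]'

```text
clock: 15.55
tcp_pos: [468.5, -184.1, 65.4]
orientation: [-0.004, 0.966, -0.259, 0.003]
contact_force: [-0.3, -2.7, 0.3]
finger_gap: 60.9
```

>>> play_rows --targets '[[[0,0,0,0,0,0],[0,0,0,0,0,0]]]' --grip_force 30

```text
clock: 15.75
tcp_pos: [468.5, -184.3, 65.6]
orientation: [-0.004, 0.966, -0.259, 0.003]
contact_force: [-1.3, -1.1, -0.4]
finger_gap: 59.7
```

```bash
python3 - <<'E'
from h import *
D0+=1.2*np.array([0,.866,-.5])
delta(D0+23*N,Rstand())
from bench import env; print(env.state()["moment"], (env.state()["tcp_pos"]-D0)@N)
E
```

```text
t 15.75 tcp [ 468.5 -184.3   65.6] shift/10cm [-0.011 -0.004 -0.012] turn/30deg [ 0.001  0.008 -0.006] F [-1.3 -1.1 -0.4] gap 59.7
 q [-0.35  0.65  0.37  2.15  0.68  0.49  0.91]
[ 0.09296164  0.03311681 -0.0282181 ] 24.276536970232996
```

>>> play_rows --targets '[[[0,0,0,0,0,0],[0,0,0,0,0,0]]]'

```text
clock: 15.95
tcp_pos: [468.5, -184.5, 65.6]
orientation: [-0.004, 0.966, -0.259, 0.003]
contact_force: [-1.6, -2.0, -0.2]
finger_gap: 59.6
```

```bash
python3 chk.py s5; python3 - <<'E'
from h import *
p=shot("wrist","w5"); cv2.imwrite("pics/w5.png",np.clip(crop(p["frame"][:,:,::-1],180,120,480,320,2.6)*1.6,0,255).astype(np.uint8))
E
```

```text
15.95 [-1.6 -2.  -0.2] axial -1.1357743077344915 [ 0.1   0.01 -0.01] along 24.237182190009854 off [ 1.   0.7 -0.4]
```

View pics/s5c.png

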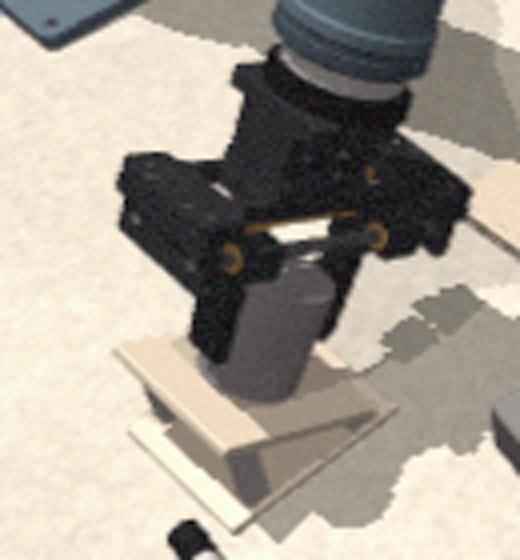

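View pics/w5.png

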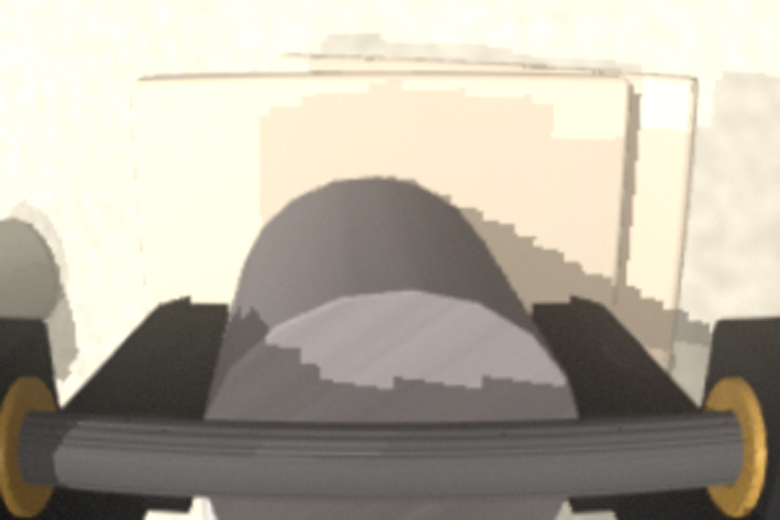

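>>> play_rows --targets '[[[0,0.01,0.017,0,0,0],[0,0.02,0.035,0,0,0],[0,0.03,0.052,0,0,0],[0,0.04,0.07,0,0,0]]]'

```text
clock: 16.45
tcp_pos: [468.4, -180.3, 72.7]
orientation: [-0.004, 0.966, -0.259, 0.003]
contact_force: [0.3, -1.5, -1.7]
finger_gap: 60.0
```

```bash
python3 chk.py s6
```

```text
16.45 [ 0.3 -1.5 -1.7] axial -2.2625399054773174 [ 0.24 -0.05  0.01] along 32.49000426483275 off [ 1.   0.8 -0.5]
```

View pics/s6c.png

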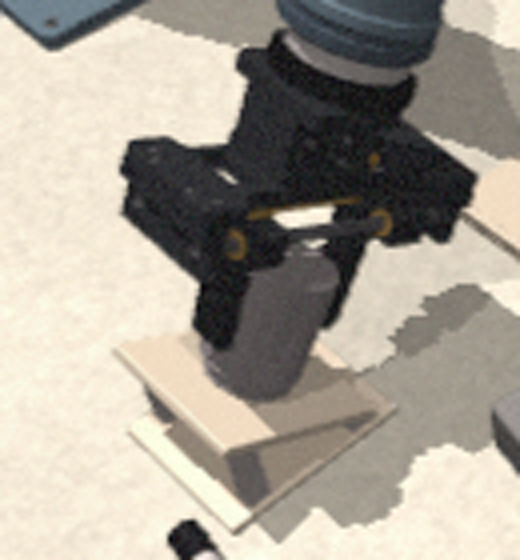

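>>> play_rows --targets '[[[0,0.02,0.035,0,0,0],[0,0.04,0.07,0,0,0],[0,0.06,0.104,0,0,0],[0,0.08,0.14,0,0,0],[0,0.08,0.14,0,0,0]]]'

```text
clock: 17.0
tcp_pos: [469.1, -171.6, 87.4]
orientation: [-0.004, 0.966, -0.259, 0.004]
contact_force: [0.5, -0.6, 0.8]
finger_gap: 58.8
```

```bash
python3 chk.py s7; python3 - <<'E'
from h import *
p=shot("wrist","w6"); cv2.imwrite("pics/w6.png",np.clip(crop(p["frame"][:,:,::-1],180,120,480,320,2.6)*1.6,0,255).astype(np.uint8))
p=pickle.load(open("s7.pkl","rb")); cv2.imwrite("pics/s7c.png",np.clip(crop(p["frame"][:,:,::-1],190,150,270,215,9)*2,0,255).astype(np.uint8))
E
```

```text
17.0 [ 0.5 -0.6  0.8] axial 0.427019732598189 [ 0.21  0.03 -0.03] along 49.55235402855749 off [ 1.8  0.9 -0.5]
```

View pics/s7c.png

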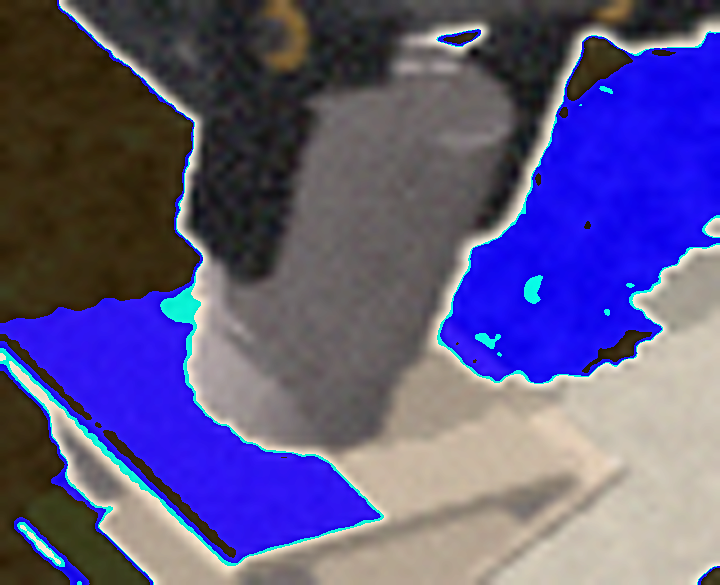

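View pics/w6.png

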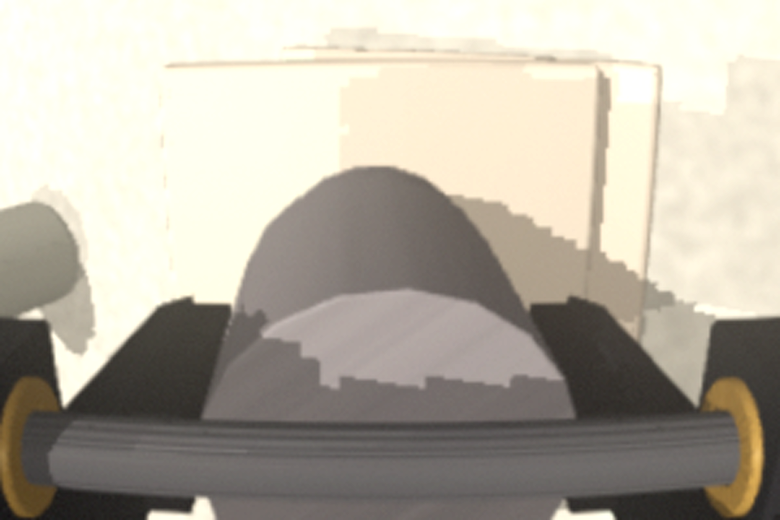

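```bash
python3 - <<'E'
from h import *
D0+=np.array([1,1,-.5])
p=pickle.load(open("s7.pkl","rb")); b=(190,145,270,210);s=9.5
im=crop(p["frame"][:,:,::-1],*b,s)
im=cv2.convertScaleAbs(im,alpha=1.3)
im2=im.copy()
draw(im,p,circ(D0+25*N,N,29),b[0],b[1],s,(0,255,0))
draw(im,p,circ(D0+91*N,N,29),b[0],b[1],s,(0,255,0))
draw(im,p,circ(D0,N,25),b[0],b[1],s,(0,0,255))
cv2.imwrite("pics/s7d.png",im)
p=pickle.load(open("w6.pkl","rb")); b=(240,150,420,300);s=4.3
im=cv2.convertScaleAbs(crop(p["frame"][:,:,::-1],*b,s),alpha=1.3)
draw(im,p,circ(D0+25*N,N,29),b[0],b[1],s,(0,255,0))
draw(im,p,circ(D0,N,25),b[0],b[1],s,(0,0,255))
cv2.imwrite("pics/w6d.png",im)
E
```

```text
(no output)
```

View pics/s7d.png

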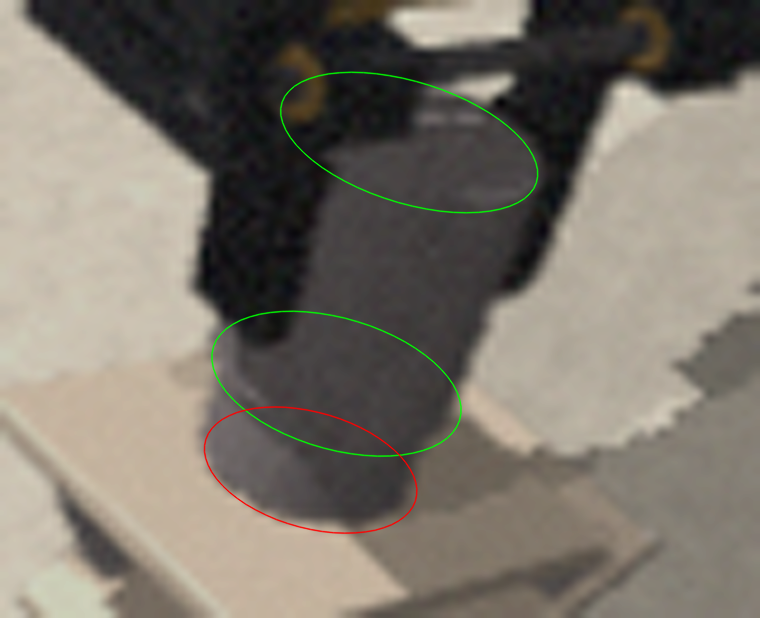

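View pics/w6d.png

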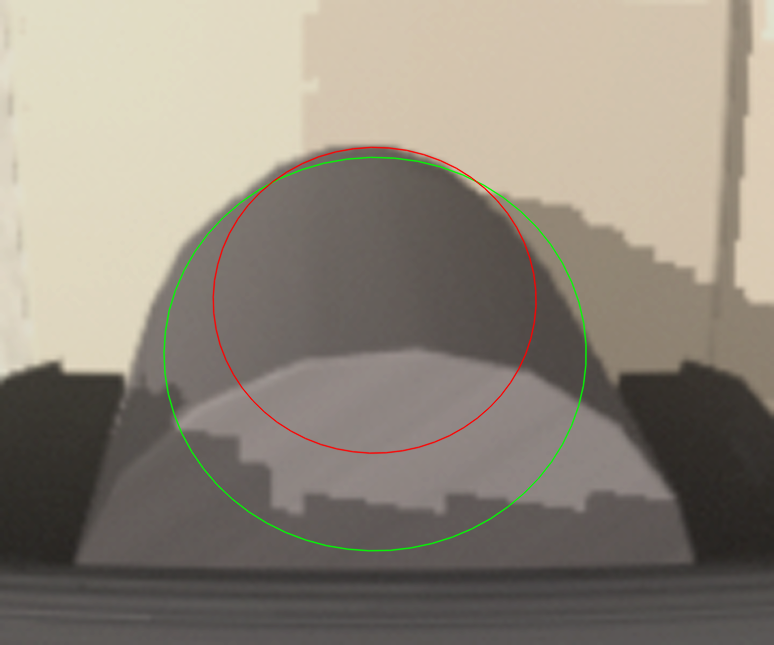

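>>> play_rows --targets '[[[0,0.03,0.052,0,0,0],[0,0.06,0.104,0,0,0],[0,0.09,0.156,0,0,0],[0,0.12,0.208,0,0,0]]]'

```text
clock: 17.5
tcp_pos: [469.1, -159.2, 108.3]
orientation: [-0.004, 0.966, -0.259, 0.004]
contact_force: [-0.3, 0.0, -1.1]
finger_gap: 57.9
```

```bash
python3 chk.py s8
```

```text
17.5 [-0.3  0.  -1.1] axial -0.9448499213828297 [ 0.61 -0.03  0.05] along 73.8967689244021 off [ 1.8  1.1 -0.7]
```

View pics/s8c.png

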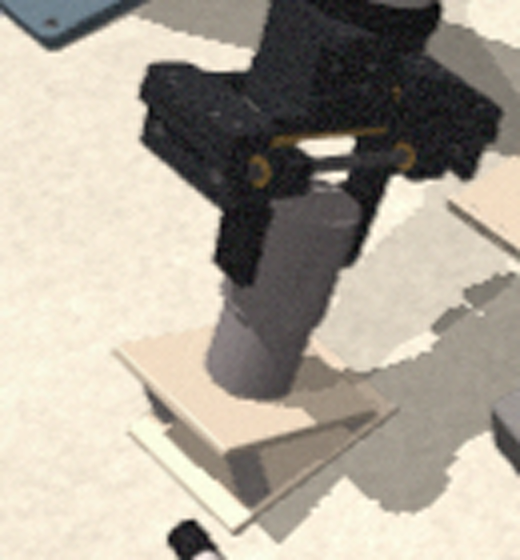

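Gap is now 57.9, so the medium cup has squared up in the jaws; the small one stays on the deck. Continue.

>>> play_rows --targets '[[[0,0.04,0.07,0,0,0],[0,0.09,0.156,0,0,0],[0,0.14,0.24,0,0,0],[0,0.2,0.35,0,0,0],[0,0.25,0.43,0,0,0]]]'

```text
clock: 18.05
tcp_pos: [470.1, -133.1, 153.0]
orientation: [-0.004, 0.966, -0.258, 0.005]
contact_force: [0.9, -0.2, -0.2]
finger_gap: 57.7
```

```bash
python3 chk.py s9
```

```text
18.05 [ 0.9 -0.2 -0.2] axial -0.30467619718266137 [ 0.58  0.05 -0.  ] along 125.63239142050011 off [ 2.9  1.4 -0.8]
```

View pics/s9c.png

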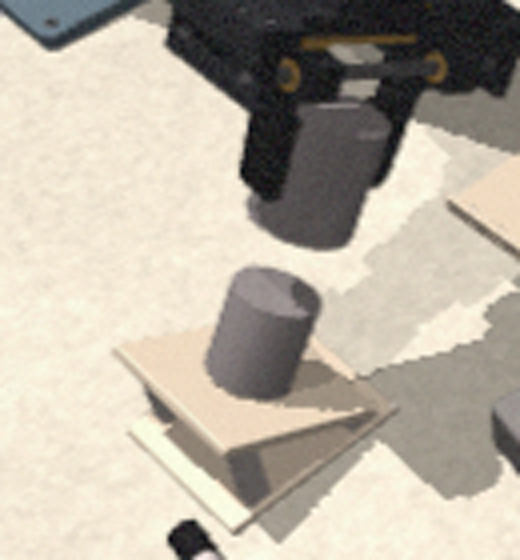

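>>> play_rows --targets '[[[0.02,0.4,0.1,0.25,0,0],[0.04,0.8,0.1,0.5,0,0],[0.04,0.83,0.1,0.5,0,0.02]]]'

```text
clock: 18.4
tcp_pos: [476.5, -47.6, 165.2]
orientation: [-0.008, 0.992, -0.127, 0.01]
contact_force: [0.7, -0.2, -1.2]
finger_gap: 58.4
```

>>> play_rows --targets '[[[0.02,0.4,-0.1,0.25,0,0.02],[0.04,0.83,-0.2,0.48,0,0.04],[0.04,0.83,-0.4,0.48,0,0.06],[0.04,0.83,-0.5,0.48,0,0.06]]]'

```text
clock: 18.8
tcp_pos: [479.1, 34.5, 113.6]
orientation: [-0.023, 1.0, -0.003, 0.011]
contact_force: [-1.4, 0.3, -1.1]
finger_gap: 58.2
```

```bash
python3 - <<'E'
from h import *
delta([478,32.7,40],Rdown(0.037))
r=pickle.load(open("rows.pkl","rb"));W={"L":74,"M":66,"S":58}
p=shot("wrist","w7"); im=p["frame"][:,:,::-1].copy()
for k in r:
    for a,b in row_pts(*r[k],W[k]): draw(im,p,[a,b],0,0,1,(0,0,255))
cv2.imwrite("pics/w7o.png",im)
p=shot("scene","p7"); cv2.imwrite("pics/p7.png",cv2.convertScaleAbs(crop(p["frame"][:,:,::-1],240,75,360,195,5),alpha=1.4))
E
```

```text
t 18.8 tcp [479.1  34.5 113.6] shift/10cm [-0.011 -0.018 -0.736] turn/30deg [ 0.009  0.044 -0.016] F [-1.4  0.3 -1.1] gap 58.2
 q [-0.18  0.44  0.    2.09  0.01  0.59  1.44]
```

View pics/w7o.png

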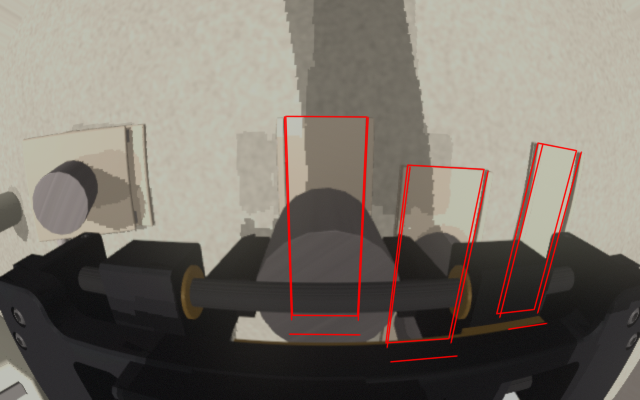

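View pics/p7.png

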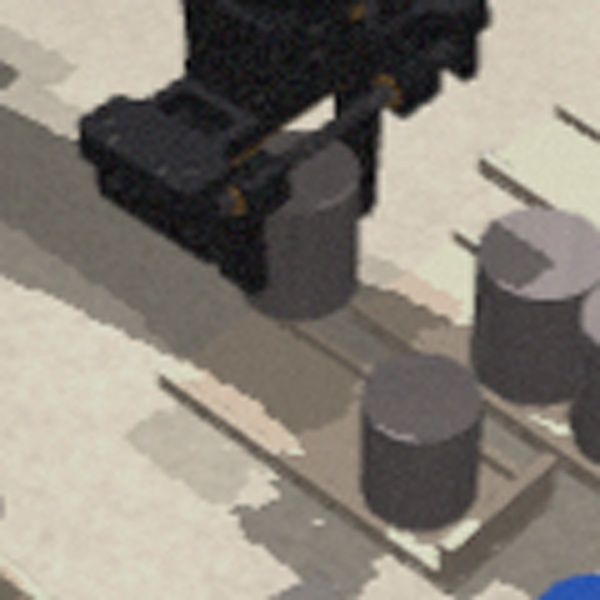

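```bash
python3 - <<'E'
from h import *
r=pickle.load(open("rows.pkl","rb"))
p=pickle.load(open("w7.pkl","rb")); b=(255,100,405,220);s=5
im=cv2.convertScaleAbs(crop(p["frame"][:,:,::-1],*b,s),alpha=1.4)
for a,c in row_pts(*r["M"],66)[:4]: draw(im,p,[a,c],b[0],b[1],s,(0,0,255))
cv2.imwrite("pics/w7c.png",im)
E
```

```text
(no output)
```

View pics/w7c.png

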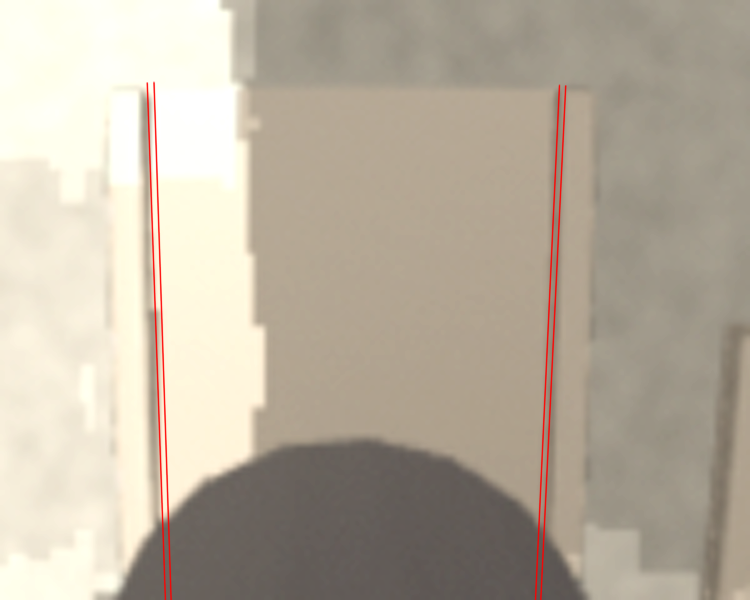

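>>> play_rows --targets '[[[-0.01,-0.02,-0.25,0.01,0.04,-0.01],[-0.01,-0.02,-0.5,0.01,0.044,-0.01],[-0.01,-0.02,-0.75,0.01,0.044,-0.01],[-0.01,-0.02,-0.79,0.01,0.044,-0.01],[-0.01,-0.02,-0.79,0.01,0.044,-0.01]]]'

```text
clock: 19.4
tcp_pos: [477.4, 32.0, 34.5]
orientation: [-0.02, 1.0, -0.001, -0.001]
contact_force: [-0.0, 0.8, -0.9]
finger_gap: 58.1
```

```bash
python3 - <<'E'
from h import *
delta([477,32.5,28],Rdown(0.037))
E
```

```text
t 19.4 tcp [477.4  32.   34.5] shift/10cm [-0.004  0.005 -0.065] turn/30deg [ 0.002 -0.005 -0.006] F [-0.   0.8 -0.9] gap 58.1
 q [-0.16  0.6  -0.    2.1   0.    0.45  1.45]
```

>>> play_rows --targets '[[[0,0.005,-0.015,0,0,0],[0,0.005,-0.03,0,0,0],[0,0.005,-0.045,0,0,0],[0,0.005,-0.045,0,0,0]]]'

```text
clock: 19.8
tcp_pos: [477.6, 32.6, 30.4]
orientation: [-0.02, 1.0, -0.001, -0.001]
contact_force: [0.5, -0.1, -1.4]
finger_gap: 57.8
```

>>> play_rows --targets '[[[0,0,-0.01,0,0,0],[0,0,-0.02,0,0,0],[0,0,-0.02,0,0,0]]]'

```text
clock: 20.1
tcp_pos: [477.6, 32.5, 28.3]
orientation: [-0.02, 1.0, -0.001, -0.001]
contact_force: [-0.1, 0.8, -1.3]
finger_gap: 57.8
```

>>> play_rows --targets '[[[0,0,-0.01,0,0,0],[0,0,-0.015,0,0,0],[0,0,-0.015,0,0,0]]]'

```text
clock: 20.4
tcp_pos: [477.7, 32.5, 27.0]
orientation: [-0.02, 1.0, -0.001, -0.001]
contact_force: [0.2, 0.2, 3.3]
finger_gap: 58.1
```

>>> play_rows --targets '[[[0.04,0,0,0,0,0],[0.08,0.003,0,0,0,0],[0.13,0.005,0,0,0,0],[0.18,0.007,0,0,0,0],[0.23,0.009,0,0,0,0],[0.27,0.01,0,0,0,0],[0.31,0.011,0,0,0,0],[0.34,0.012,0,0,0,0],[0.34,0.012,0,0,0,0]]]'

```text
clock: 21.3
tcp_pos: [512.4, 33.7, 27.0]
orientation: [-0.02, 1.0, -0.0, -0.001]
contact_force: [-1.6, -0.5, 3.9]
finger_gap: 57.8
```

>>> play_rows --targets '[[[0.015,0,0,0,0,0],[0.03,0.001,0,0,0,0],[0.045,0.001,0,0,0,0],[0.045,0.001,0,0,0,0]]]'

```text
clock: 21.7
tcp_pos: [516.9, 33.8, 27.0]
orientation: [-0.02, 1.0, -0.0, -0.001]
contact_force: [-3.1, 0.1, 3.8]
finger_gap: 57.8
```

>>> play_rows --targets '[[[0.015,0,0,0,0,0],[0.03,0.001,0,0,0,0],[0.03,0.001,0,0,0,0]]]'

```text
clock: 22.0
tcp_pos: [517.9, 33.7, 26.7]
orientation: [-0.02, 1.0, -0.001, -0.003]
contact_force: [-7.1, -0.9, 8.8]
finger_gap: 57.9
```

>>> play_rows --targets '[[[0.02,0,0.003,0,0,0],[0.03,0.001,0.003,0,0,0],[0.03,0.001,0.003,0,0,0]]]'

```text
clock: 22.3
tcp_pos: [517.9, 33.6, 26.6]
orientation: [-0.02, 1.0, -0.001, -0.006]
contact_force: [-9.3, -0.4, 9.9]
finger_gap: 57.9
```

```bash
python3 ov.py q3 LM; python3 -c "
from h import *
delta([518,34,27.2],Rdown(0.037))"
```

```text
t 22.4 tcp [517.9  33.6  26.6] shift/10cm [0.001 0.004 0.006] turn/30deg [ 0.004 -0.022 -0.006] F [-9.  -0.3 10.6] gap 57.5
 q [-0.15  0.66 -0.    1.99  0.    0.51  1.46]
```

View pics/q3sceneo.png

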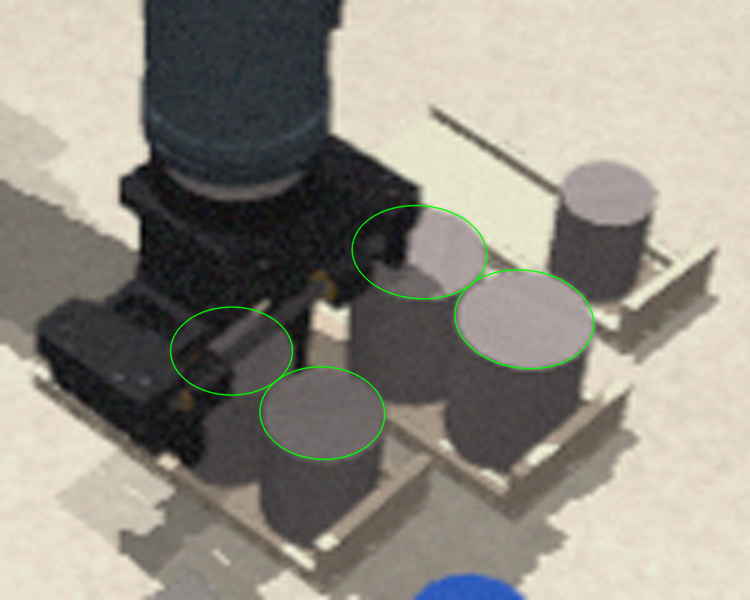

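>>> play_rows --targets '[[[-0.01,0,0.006,0,-0.02,0],[-0.01,0,0.006,0,-0.022,0],[-0.01,0,0.006,0,-0.022,0]]]'

```text
clock: 22.7
tcp_pos: [517.2, 33.6, 27.1]
orientation: [-0.02, 1.0, -0.001, 0.0]
contact_force: [-0.3, -0.7, -0.3]
finger_gap: 57.6
```

>>> play_rows --targets '[[[0,0,0,0,0,0],[0,0,0,0,0,0],[0,0,0,0,0,0]]]' --gripper 0.84

```text
clock: 23.0
tcp_pos: [517.7, 33.6, 27.2]
orientation: [-0.02, 1.0, -0.001, 0.001]
contact_force: [-0.4, -0.2, -0.6]
finger_gap: 73.9
```

>>> play_rows --targets '[[[0,0,0.15,0,0,0],[0,0,0.4,0,0,0],[0,0,0.7,0,0,0],[0,0,1,0,0,0]]]'

```text
clock: 23.4
tcp_pos: [517.7, 33.6, 129.2]
orientation: [-0.02, 1.0, -0.001, 0.001]
contact_force: [-0.1, -0.3, -0.5]
finger_gap: 73.8
```

>>> play_rows --targets '[[[-0.1,-0.45,0.3,-0.2,0,0],[-0.25,-0.9,0.3,-0.5,0,-0.03],[-0.25,-0.9,0.3,-0.5,0,-0.03]]]' --gripper 1

```text
clock: 23.7
tcp_pos: [491.5, -58.8, 161.1]
orientation: [-0.011, 0.991, -0.134, -0.001]
contact_force: [-0.6, 1.0, -0.3]
finger_gap: 87.9
```

```bash
python3 ov.py q4 LM; python3 -c "
from h import *
D0+=np.array([-.5,1,-.6])
delta(D0+90*N,Rstand())"
```

```text
t 23.8 tcp [492.8 -55.7 160. ] shift/10cm [-0.26  -0.956 -0.376] turn/30deg [-0.499 -0.018 -0.033] F [-0.   0.8  0.4] gap 88.0
 q [-0.3   0.41  0.18  2.03  0.28  0.77  1.26]
```

View pics/q4sceneo.png

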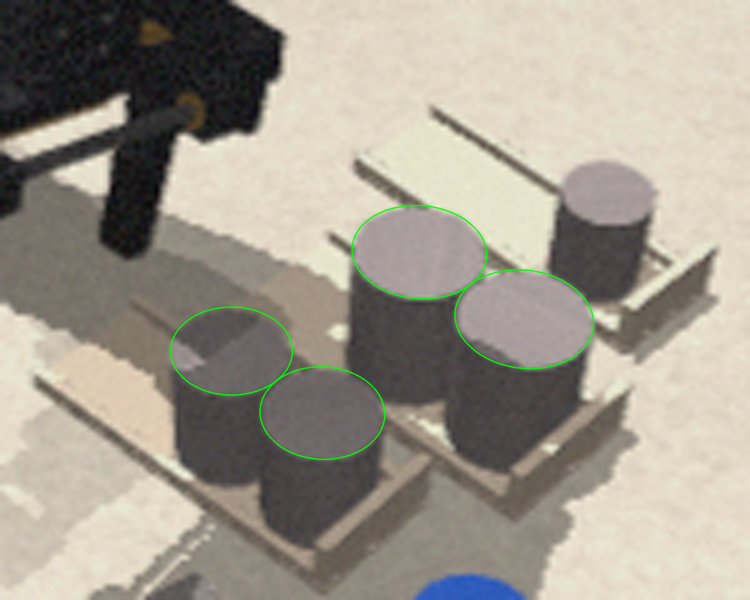

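>>> play_rows --targets '[[[-0.13,-0.45,-0.1,-0.25,-0.01,-0.02],[-0.26,-0.9,-0.3,-0.48,-0.02,-0.03],[-0.26,-0.955,-0.375,-0.5,-0.02,-0.03],[-0.26,-0.955,-0.375,-0.5,-0.02,-0.03]]]'

```text
clock: 24.2
tcp_pos: [466.2, -150.7, 121.2]
orientation: [-0.004, 0.966, -0.259, 0.0]
contact_force: [-0.3, 0.6, -0.2]
finger_gap: 88.1
```

```bash
python3 - <<'E'
from h import *
D0+=np.array([-.5,1,-.6])
delta(D0+17*N,Rstand())
p=shot("wrist","w8"); im=p["frame"][:,:,::-1].copy()
for h in(0,56): draw(im,p,circ(D0+h*N,N,25),0,0,1,(0,255,0))
cv2.imwrite("pics/w8o.png",cv2.convertScaleAbs(crop(im,180,120,480,320,2.6),alpha=1.3))
E
```

```text
t 24.2 tcp [ 466.2 -150.7  121.2] shift/10cm [ 0.007 -0.371 -0.621] turn/30deg [-0.001 -0.003 -0.003] F [-0.3  0.6 -0.2] gap 88.1
 q [-0.42  0.52  0.36  2.14  0.59  0.65  0.98]
```

View pics/w8o.png

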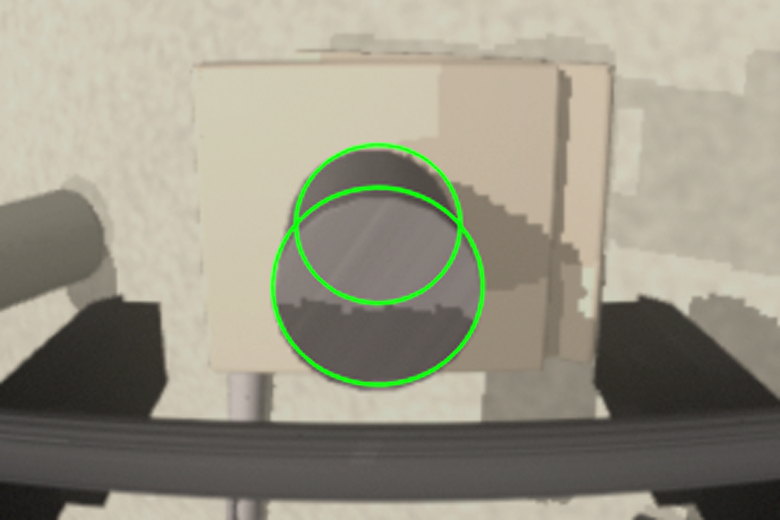

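>>> play_rows --targets '[[[0,-0.15,-0.25,0,0,0],[0,-0.3,-0.5,0,0,0],[0,-0.37,-0.615,0,0,0],[-0.005,-0.38,-0.625,0,0,0],[-0.005,-0.38,-0.625,0,0,0]]]' --gripper 0.8

```text
clock: 24.75
tcp_pos: [468.1, -187.6, 60.0]
orientation: [-0.004, 0.966, -0.257, 0.002]
contact_force: [0.4, 0.3, 0.6]
finger_gap: 70.4
```

```bash
python3 - <<'E'
from h import *
D0+=np.array([-.5,1,-.6])
delta(D0+17*N,Rstand())
E
```

```text
t 24.75 tcp [ 468.1 -187.6   60. ] shift/10cm [-0.012 -0.002 -0.009] turn/30deg [-0.006  0.004 -0.004] F [0.4 0.3 0.6] gap 70.4
 q [-0.36  0.67  0.4   2.15  0.65  0.47  0.94]
```

>>> play_rows --targets '[[[-0.01,0,-0.005,-0.006,0,0],[-0.01,0,-0.005,-0.006,0,0],[-0.01,0,-0.005,-0.006,0,0],[-0.01,0,-0.005,-0.006,0,0]]]' --gripper 0.4 --grip_force 10

```text
clock: 25.15
tcp_pos: [467.7, -187.8, 60.2]
orientation: [-0.003, 0.966, -0.259, 0.003]
contact_force: [1.5, -1.1, 4.7]
finger_gap: 50.9
```

>>> play_rows --targets '[[[0,0,0,0,0,0],[0,0,0,0,0,0],[0,0,0,0,0,0]]]' --grip_force 35

```text
clock: 25.45
tcp_pos: [467.7, -187.9, 60.3]
orientation: [-0.003, 0.966, -0.259, 0.003]
contact_force: [0.6, -0.9, 1.6]
finger_gap: 49.7
```

```bash
python3 - <<'E'
from h import *
D0+=np.array([-.5,1,-.6])
delta(D0+17*N,Rstand())
from bench import env; print(env.state()["moment"], (env.state()["tcp_pos"]-D0)@N)
E
```

```text
t 25.45 tcp [ 467.7 -187.9   60.3] shift/10cm [-0.007  0.001 -0.011] turn/30deg [ 0.002  0.006 -0.004] F [ 0.6 -0.9  1.6] gap 49.7
 q [-0.37  0.67  0.4   2.15  0.65  0.47  0.93]
[ 0.177708   -0.05135294  0.0182966 ] 17.951328843781887
```

Gripped square. Pull along the axis.

>>> play_rows --targets '[[[0,0.01,0.017,0,0,0],[0,0.02,0.035,0,0,0],[0,0.03,0.052,0,0,0],[0,0.04,0.07,0,0,0]]]'

```text
clock: 25.85
tcp_pos: [467.4, -183.8, 67.3]
orientation: [-0.003, 0.966, -0.259, 0.002]
contact_force: [0.0, -3.4, -3.7]
finger_gap: 49.8
```

```bash
python3 chk.py s10
```

```text
25.85 [ 0.  -3.4 -3.7] axial -4.881866137860237 [ 0.34 -0.01 -0.05] along 26.080988215989443 off [-0.   0.5 -0.3]
```

>>> play_rows --targets '[[[0,0.03,0.052,0,0,0],[0,0.06,0.104,0,0,0],[0,0.09,0.156,0,0,0],[0,0.12,0.208,0,0,0]]]'

```text
clock: 26.3
tcp_pos: [467.7, -171.1, 88.9]
orientation: [-0.003, 0.966, -0.259, 0.003]
contact_force: [-0.5, -0.2, -1.2]
finger_gap: 50.1
```

```bash
python3 chk.py s11
```

```text
26.3 [-0.5 -0.2 -1.2] axial -1.130868130237202 [0.53 0.02 0.03] along 51.09588177713211 off [ 0.4  0.7 -0.4]
```

View pics/s11c.png

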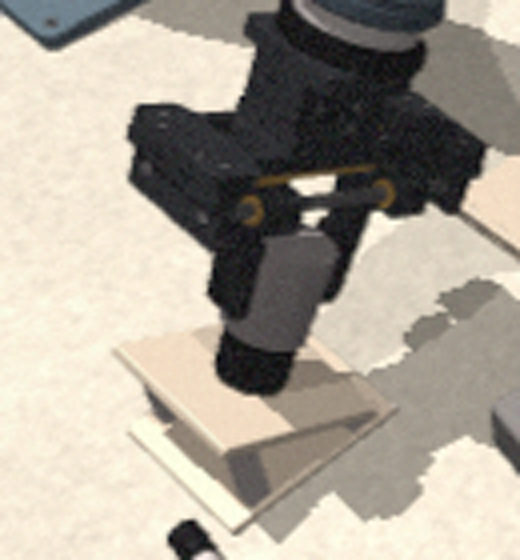

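>>> play_rows --targets '[[[0,0.06,0.1,0,0,0],[0,0.13,0.22,0,0,0],[0,0.22,0.37,0,0,0],[0,0.35,0.6,0,0,0]]]'

```text
clock: 26.75
tcp_pos: [468.0, -134.8, 149.6]
orientation: [-0.004, 0.966, -0.259, 0.003]
contact_force: [0.4, 0.4, -1.5]
finger_gap: 50.3
```

>>> play_rows --targets '[[[0,0.4,0.05,0.2,0,0],[0,0.9,0.1,0.45,0,0],[0,1,0.1,0.5,0,0]]]'

```text
clock: 27.05
tcp_pos: [469.9, -31.0, 161.5]
orientation: [-0.005, 0.992, -0.127, 0.006]
contact_force: [-0.6, -0.9, -0.7]
finger_gap: 49.7
```

>>> play_rows --targets '[[[0,0.45,0,0.2,0,0],[0,0.9,0,0.45,0,0],[0,1,0,0.48,0,0]]]'

```text
clock: 27.35
tcp_pos: [470.1, 70.6, 161.9]
orientation: [-0.004, 1.0, 0.0, 0.007]
contact_force: [-0.4, 0.6, -0.9]
finger_gap: 50.3
```

>>> play_rows --targets '[[[0.05,0.45,0,0,0.02,0],[0.1,0.9,0,0,0.04,0],[0.1,1,0,0,0.04,0]]]'

```text
clock: 27.65
tcp_pos: [480.4, 175.2, 161.7]
orientation: [-0.007, 1.0, 0.0, -0.003]
contact_force: [-0.3, 0.2, -0.5]
finger_gap: 49.9
```

```bash
python3 - <<'E'
from h import *
delta([490,262.8,100],Rdown(-.008))
E
```

```text
t 27.65 tcp [480.4 175.2 161.7] shift/10cm [ 0.096  0.876 -0.617] turn/30deg [-0.    -0.011 -0.041] F [-0.3  0.2 -0.5] gap 49.9
 q [-0.44  0.41  0.    1.96 -0.01  0.77  1.15]
```

>>> play_rows --targets '[[[0.05,0.45,-0.1,0,-0.01,-0.04],[0.095,0.85,-0.3,0,-0.01,-0.04],[0.095,0.875,-0.6,0,-0.01,-0.04],[0.095,0.875,-0.75,0,-0.01,-0.04],[0.095,0.875,-0.75,0,-0.01,-0.04]]]'

```text
clock: 28.15
tcp_pos: [488.3, 259.8, 84.2]
orientation: [0.004, 1.0, -0.003, -0.002]
contact_force: [-0.8, -0.3, -0.8]
finger_gap: 49.9
```

```bash
python3 - <<'E'
from h import *
delta([490,262.8,28],Rdown(-.008))
r=pickle.load(open("rows.pkl","rb"))
p=shot("wrist","w9"); b=(235,70,405,220);s=4.4
im=cv2.convertScaleAbs(crop(p["frame"][:,:,::-1],*b,s),alpha=1.5)
for a,c in row_pts(*r["S"],58)[:4]: draw(im,p,[a,c],b[0],b[1],s,(0,0,255))
cv2.imwrite("pics/w9c.png",im)
E
```

```text
t 28.15 tcp [488.3 259.8  84.2] shift/10cm [ 0.017  0.03  -0.562] turn/30deg [ 0.01  -0.009  0.001] F [-0.8 -0.3 -0.8] gap 49.9
 q [-0.57  0.59 -0.    1.89  0.    0.66  0.99]
```

View pics/w9c.png

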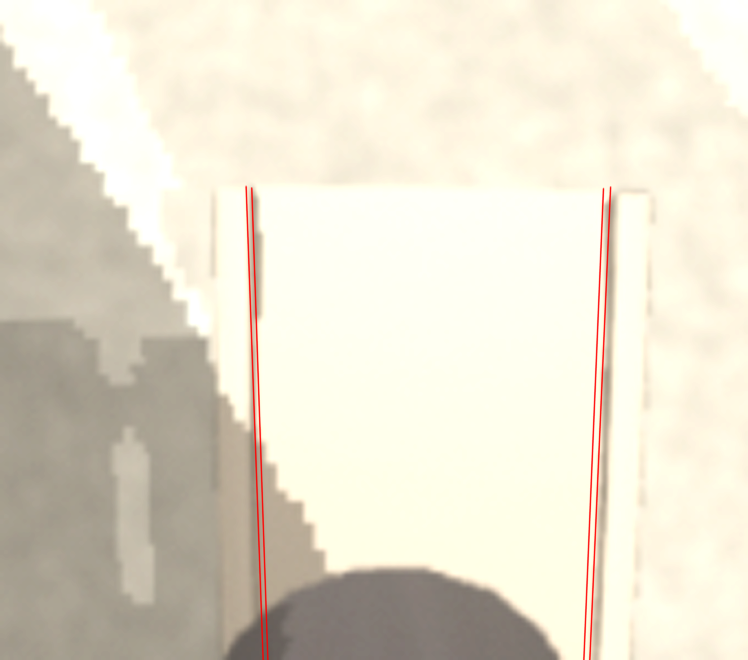

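>>> play_rows --targets '[[[0.01,0.03,-0.2,0.01,-0.01,0],[0.015,0.035,-0.4,0.01,-0.01,0],[0.015,0.035,-0.54,0.01,-0.01,0],[0.015,0.035,-0.56,0.01,-0.01,0],[0.015,0.035,-0.56,0.01,-0.01,0]]]'

```text
clock: 28.7
tcp_pos: [491.4, 263.2, 30.3]
orientation: [0.005, 1.0, 0.001, 0.002]
contact_force: [-0.3, 0.2, -1.6]
finger_gap: 50.0
```

```bash
python3 - <<'E'
from h import *
delta([490,263.3,22],Rdown(-.005))
r=pickle.load(open("rows.pkl","rb"))
p=shot("wrist","w10"); b=(235,70,405,220);s=4.4
im=cv2.convertScaleAbs(crop(p["frame"][:,:,::-1],*b,s),alpha=1.1)
for a,c in row_pts(*r["S"],58)[:4]: draw(im,p,[a,c],b[0],b[1],s,(0,0,255))
cv2.imwrite("pics/w10c.png",im)
E
```

```text
t 28.7 tcp [491.4 263.2  30.3] shift/10cm [-0.014  0.001 -0.083] turn/30deg [-0.003  0.006  0.009] F [-0.3  0.2 -1.6] gap 50.0
 q [-0.57  0.69 -0.    1.9   0.01  0.55  0.98]
```

View pics/w10c.png

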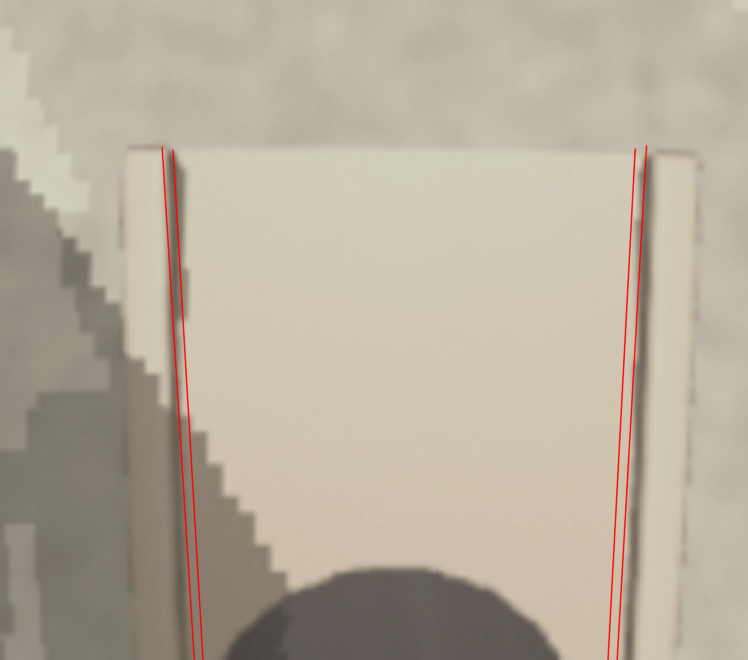

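>>> play_rows --targets '[[[-0.005,0.014,-0.02,0,0,0.01],[-0.005,0.014,-0.04,0,0,0.01],[-0.005,0.014,-0.055,0,0,0.01],[-0.005,0.014,-0.07,0,0,0.01],[-0.005,0.014,-0.07,0,0,0.01]]]'

```text
clock: 29.25
tcp_pos: [491.0, 264.8, 23.5]
orientation: [0.002, 1.0, 0.001, 0.002]
contact_force: [-0.1, -0.1, -0.5]
finger_gap: 50.1
```

>>> play_rows --targets '[[[0,0,-0.01,0,0,0],[0,0,-0.02,0,0,0],[0,0,-0.02,0,0,0]]]'

```text
clock: 29.55
tcp_pos: [491.0, 264.9, 21.4]
orientation: [0.002, 1.0, 0.001, 0.002]
contact_force: [1.4, 0.2, -0.7]
finger_gap: 50.0
```

>>> play_rows --targets '[[[0,0,-0.01,0,0,0],[0,0,-0.015,0,0,0],[0,0,-0.015,0,0,0]]]'

```text
clock: 29.85
tcp_pos: [491.5, 264.9, 20.9]
orientation: [0.002, 1.0, 0.001, 0.002]
contact_force: [-1.7, -1.2, 9.9]
finger_gap: 50.1
```

>>> play_rows --targets '[[[0.04,0,0.003,0,0,0],[0.08,0,0.003,0,0,0],[0.13,-0.002,0.003,0,0,0],[0.18,-0.002,0.003,0,0,0],[0.23,-0.003,0.003,0,0,0],[0.27,-0.003,0.003,0,0,0],[0.31,-0.004,0.003,0,0,0],[0.35,-0.004,0.003,0,0,0],[0.35,-0.004,0.003,0,0,0]]]'

```text
clock: 30.75
tcp_pos: [527.5, 264.5, 21.2]
orientation: [0.003, 1.0, 0.001, 0.003]
contact_force: [0.4, 0.2, 1.5]
finger_gap: 49.5
```

>>> play_rows --targets '[[[0.015,0,0,0,0,0],[0.03,0,0,0,0,0],[0.045,0,0,0,0,0],[0.045,0,0,0,0,0]]]'

```text
clock: 31.15
tcp_pos: [532.2, 264.4, 21.2]
orientation: [0.003, 1.0, 0.001, 0.003]
contact_force: [-1.5, 0.3, 2.0]
finger_gap: 49.8
```

>>> play_rows --targets '[[[0.015,0,0,0,0,0],[0.03,0,0,0,0,0],[0.03,0,0,0,0,0]]]'

```text
clock: 31.45
tcp_pos: [532.5, 264.5, 21.1]
orientation: [0.002, 1.0, 0.001, 0.0]
contact_force: [-9.8, -0.1, 10.1]
finger_gap: 49.8
```

Stalled at the predicted closed-up place. Check, relax, release.

```bash
python3 ov.py q5 LMS; python3 -c "
from h import *
delta([532,264.4,21.2],Rdown(0))"
```

```text
t 31.55 tcp [532.5 264.5  21.1] shift/10cm [-0.005 -0.001  0.001] turn/30deg [-0.003  0.001  0.008] F [-9.5 -0.3  9.5] gap 49.9
 q [-0.53  0.75 -0.01  1.8   0.01  0.59  1.02]
```

View pics/q5sceneo.png

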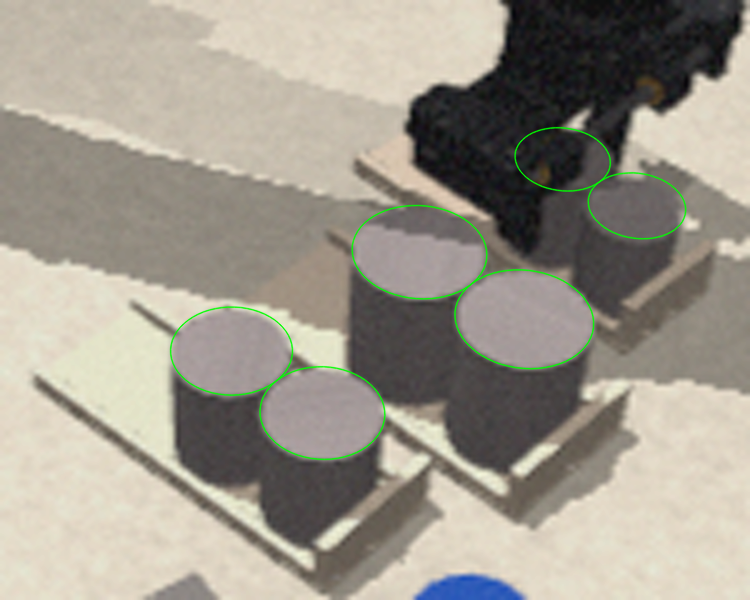

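>>> play_rows --targets '[[[-0.007,0,0.003,0,-0.005,0],[-0.007,0,0.003,0,-0.005,0],[-0.007,0,0.003,0,-0.005,0]]]'

```text
clock: 31.85
tcp_pos: [532.1, 264.4, 21.3]
orientation: [0.002, 1.0, 0.001, 0.002]
contact_force: [-0.5, 0.5, 0.4]
finger_gap: 50.0
```

>>> play_rows --targets '[[[0,0,0,0,0,0],[0,0,0,0,0,0],[0,0,0,0,0,0]]]' --gripper 0.75

```text
clock: 32.15
tcp_pos: [532.4, 264.3, 21.3]
orientation: [0.002, 1.0, 0.001, 0.002]
contact_force: [0.6, 0.1, 0.8]
finger_gap: 66.0
```

>>> play_rows --targets '[[[0,0,0.15,0,0,0],[0,0,0.4,0,0,0],[0,0,0.7,0,0,0],[0,0,1,0,0,0]]]'

```text
clock: 32.55
tcp_pos: [532.5, 264.2, 123.3]
orientation: [0.002, 1.0, 0.001, 0.002]
contact_force: [1.3, -0.6, 0.3]
finger_gap: 66.1
```

>>> play_rows --targets '[[[-0.2,0.3,0.3,0,0,0],[-0.4,0.7,0.5,0,0,0],[-0.5,1,0.5,0,0,0],[-0.5,1,0.5,0,0,0]]]'

```text
clock: 32.95
tcp_pos: [479.8, 370.5, 175.6]
orientation: [-0.001, 1.0, 0.003, 0.003]
contact_force: [-0.9, 0.2, 0.1]
finger_gap: 66.1
```

```bash
python3 ov.py q6 LMS; python3 - <<'E'
from h import *
from bench import env
print(env.state())
E
```

```text
{'clock': 33.05, 'qpos': array([-0.71395901,  0.53027734, -0.01207512,  1.72282989,  0.01077085,
        0.88330496,  0.83625606]), 'joint_velocities': array([ 0.03102577,  0.00636359,  0.03038026,  0.01485295,  0.00585596,
       -0.00236137,  0.00143329]), 'effort': array([-2.31951177e+00, -5.41833150e+01, -6.04908653e-01, -2.28536278e+01,
       -2.10591140e-01, -6.18693026e-03, -5.83535701e-02]), 'tcp_pos': array([482.32609115, 364.53743777, 174.16714303]), 'orientation': array([1.68338943e-03, 9.99994536e-01, 9.10731586e-04, 2.69539829e-03]), 'contact_force': array([-0.16295808, -1.63834803, -0.57475575]), 'moment': array([-0.04517818, -0.01093905, -0.01598532]), 'finger_gap': 66.3187383987396}
```

View pics/q6sceneo.png

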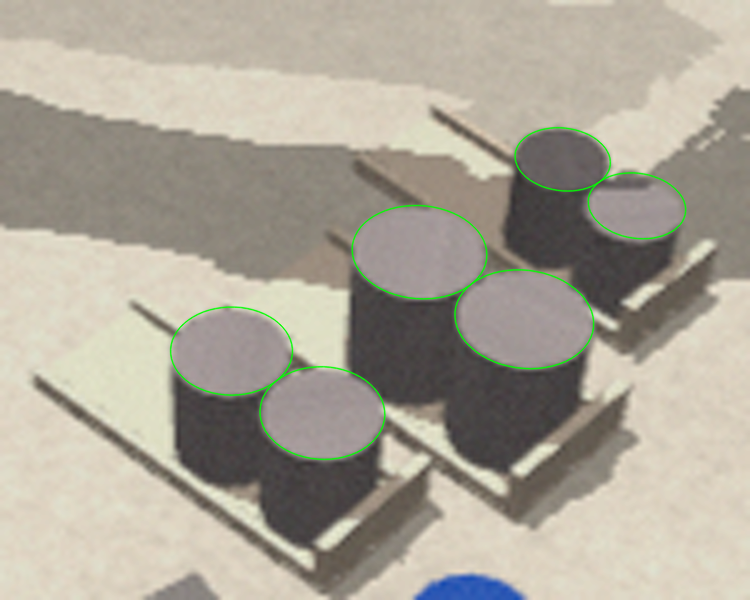

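View pics/q6topo.png

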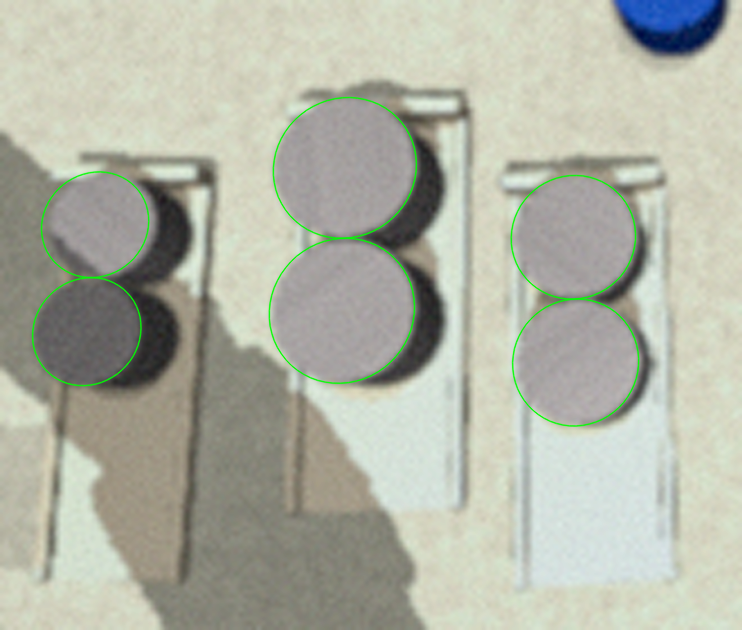

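>>> play_rows --targets '[[[0,0,0,0,0,0],[0,0,0,0,0,0],[0,0,0,0,0,0]]]'

```text
clock: 33.35
tcp_pos: [482.9, 363.3, 174.1]
orientation: [0.003, 1.0, 0.001, 0.003]
contact_force: [-1.1, -0.0, -0.2]
finger_gap: 66.0
```

```bash
python3 -c "
from bench import env
print(env.sign_off())"
```

```text
the job is handed in; nothing more can be done
None
```

I pulled the large, medium and small cups off the nest in that order. Each was set down on its lane floor behind the kept cup and pushed until the row stalled, at about 9–13 N, at or within about 1 mm of the predicted closed-up place. I handed the job in at about 33 s.

- **Final check:** in the last scene and top pictures all six cups stand upright. Their tops lie on the closed-up outlines I predicted for each row, to about 1–2 mm. The gripper was open and well clear.
- **Stand:** the next cup stayed on the stand at every pull. I could see this in the scene pictures.
- **Medium cup:** it first sat a few degrees askew in the jaws, with the gap reading 59.6 mm instead of 58. It squared up during the pull and was set down upright.
- **Small row:** the wrist camera put the lane about 1.5 mm further left than my fit. I corrected for that before setting the cup down.
- **Not touched:** I never reached for the bottle, box, torch or blue cups, but I did not measure their positions again at the end.

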